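Unlock the child-safe detergent box under the sink and hold the key turned

TASK

By its blue post, swing the turntable anticlockwise until it clicks into its stop with the locked detergent box at the front, clear of the waste pipe. Then take the orange key from its stand, push it fully home past the sticky pins of the lock, and only then turn it a quarter clockwise; finish still gripping the key and holding it turned against its spring, so that I can lift the lid. Leave everything else where it stands.

Things in the scene. Friction and masses are not known exactly. Their poses are not given: they have to be found in the camera images.
- pivot (a point): centre of the white turntable (radius 140 mm, 12 mm thick), on its vertical axis, level with the disc's top, 30 mm above the work surface. This frame does not turn with the disc; its x axis points to the grey click-stop block at the far rim.
- pipe_end (a point): centre of the capped end of the fixed white waste pipe (level, 40 mm thick, collar 50 mm, top at 200 mm) that overhangs the left of the disc and bars the way down to the lock until the disc is turned. Axes as pivot: it lies at (10, 53) mm from the pivot and the pipe runs 210 mm from it along +y, to an upright.
- turntable (a joint): turntable angle, rad, growing anticlockwise from above. Starts between -0.4 and 0.15; clicks into a sprung stop at 1.571, where the lock stands on the robot's side at (-85, 0) mm in the pivot frame. Can be pushed on to 2.2. Needs about 1 N at the post, about 10 N to ride into or out of the stop (from 0.17 rad off it); within 0.06 rad of it the disc centres itself when let go.
- post (a point): top centre of the blue upright round post by which the turntable is turned: 16 mm diameter, rises 88 mm from the disc's top, 115 mm from the pivot. At joint value a it stands at (-115 cos a, -115 sin a) mm in the pivot frame.
- lock_box (a point): top centre of the white detergent box with teal lid (100 x 89 x 85 mm tall, its top 115 mm above the work surface), fixed on the turntable with its middle 85 mm from the pivot, a quarter turn clockwise from the post. It carries the lock: a steel collar 50 mm across, 6 mm high, round a square brass hub 27 mm wide, 1 mm higher.
- keyhole (a point): centre of the keyhole's mouth on the hub's face, 122 mm above the work surface; z up, x along its long side, turning with the hub. 17.5 x 7.5 mm, with a 20.5 x 10.5 mm lead-in for the top 3 mm. 11 mm down the key meets sticky pins: pressing past them takes 5 to 8 N at about 15 mm/s; rocking the key a few degrees does no harm. They stay down.
- hub (a joint): turn of the lock hub, rad: 0 at rest (keyhole's long side along the turntable's x axis), grows CLOCKWISE from above, 1.571 = a quarter, end stop 1.75. A spring (0.05 N m/rad) turns it back to about 0.4 or less when let go. The key has about 0.1 rad of play in the keyhole, so turn the key 1.65 to 1.7 rad to bring the hub to a quarter.
- key_grip (a point): centre of the key's flat orange bow: 30 mm along the key's x, 10 mm thick along its y (grasp here), 34 mm tall, z up. Key 50 g, starting upright, blade down in the slot of a white ceramic stand (60 x 46 x 36 mm, fixed) whose top is 38 mm below this point. Lift straight up by 30 mm or more to draw it out.
- key_tip (a point): tip of the key's steel blade, 55 mm below the bow's centre, with the key's axes. Blade 16 (x) x 6 (y) mm, last 4 mm narrowed to 12 x 3.5; 24 mm long up to a shoulder 26 x 14 x 5 mm. Symmetric: it goes in either way round. Fully home, the shoulder lies on the hub's face and the tip is 24 mm below the keyhole's mouth.
- amber_bottle: capped amber plastic bottle, 64 mm across, 190 tall; origin under its middle. Leave alone
- soap_dish: blue ceramic soap dish with a pale bar of soap, 100 x 72 x 31 mm high; origin under its middle. It stands on the right with the key stand; which of the two is nearer varies. Leave alone
- tub: green plastic jar with white cap, 90 mm across, 110 tall, at the left; origin under its middle. Leave alone
- scrub_brush: wooden block scrubbing brush, 130 x 50 x 51 mm high, bristles down, at the far right; origin under its middle. Leave alone

How it is judged (in metres and radians):
On the way, in this order (a step that is already met when the one before it is completed fails the run):
1. the turntable rests in its click stop, the key not yet in the lock (value of joint turntable between 1.511 and 1.631 rad and velocity of joint turntable between -0.1 and 0.1 rad/s and distance between key_tip and keyhole above 0.03 m), for 0.3 s.
2. the key is fully home in the lock, not yet turned (z of key_tip in the frame of keyhole between -0.03 and -0.0215 m and x of key_tip in the frame of keyhole between -0.004 and 0.004 m and y of key_tip in the frame of keyhole between -0.004 and 0.004 m and angle between the z axis of key_tip and the z axis of keyhole, either way round below 0.15 rad and value of joint turntable between 1.491 and 1.651 rad and value of joint hub below 0.35 rad), for 0.2 s.
At the end, for the whole second after the job is handed in: turntable within 0.08 rad of its click stop; key fully home (tip 21.5 mm or more below the keyhole's mouth, upright and centred within 4 mm); lock hub held at 1.3 rad (75 degrees) or more clockwise by the key, still gripped with at least 2 N (value of joint turntable between 1.491 and 1.651 rad and z of key_tip in the frame of keyhole between -0.03 and -0.0215 m and x of key_tip in the frame of keyhole between -0.004 and 0.004 m and y of key_tip in the frame of keyhole between -0.004 and 0.004 m and angle between the z axis of key_tip and the z axis of keyhole, either way round below 0.15 rad and value of joint hub above 1.3 rad and contact force between the fingers and key above 2 N); the arm keeps its last pose, push and grip.
It fails at once if a bystander (bottle, soap dish, jar or brush) shifted by 30 mm or more, or tipped (distance of any of amber_bottle, soap_dish, tub, scrub_brush from where it was at the start of the episode above 0.03 m or angle between any of amber_bottle, soap_dish, tub, scrub_brush's own z axis and vertical above 0.4 rad).
It also fails if it takes over 72 s, if anything falls off the work surface, if the arm or the gripper's body presses on something with over 40 N, if the wrist force passes 120 N, or if a joint passes its speed limit or range.

ROBOT

A 6-joint arm with a two-finger parallel gripper is mounted at the origin on the work surface. World frame = base frame: x ahead of the robot, y to its left, z up, the work surface at z = 0. Lengths are in m, angles in degrees, forces in N, time in s.
With the tool pointing down it reaches from about 0.375 to 0.9 m from the base axis. Payload 3.1 kg.
Tool frame: the origin (TCP) lies midway between the tips of the shut fingers; the grasp point (between the pads) lies 19 mm behind it; x points along the fingers, z is the direction in which the jaws open and shut, and the axes are right-handed (so a half turn about x gives the same grasp; the last joint's range is limited). The gripper opens to 87 mm and grips with 3 to 60 N. Pads are 19 mm wide; open, the fingers measure 117 mm over their backs; the gripper's body (75 mm by 190 mm) begins 51 mm behind the grasp point.
Start: joints at [-85.514, 30.224, 82.088, -0, 67.689, -10.227], TCP at [0.159, -0.604, 0.197] pointing down, gripper open.
Joint ranges: [-176.69, 176.69], [-43.24, 126.21], [12.49, 139.97], [-82, 262], [0, 151.66], [-163.58, 163.58]. Speed limits (degrees/s): [159.86, 159.86, 180, 180, 180, 180].

INTERFACE

Orientations are given as a 3x3 rotation matrix whose columns are the frame's x, y, z axes.
In Python, from rig import * gives the robot as it stands.
- The arm moves only by the tool play_rows, never from a script. Its argument "rows" is a list that holds one entry, the list of rows, each a list of 7 numbers: the shift along the tool's x, y, z in m, then the turn, a rotation vector about the tool's x, y, z in degrees, then the finger opening in m, from 0 to 0.087. A call has 1 to 12 rows; each row is the pose to reach, as a shift and turn from the pose commanded when the call began, along the tool's axes at that moment; what a row does not reach only later rows make up. A row lasts 1/10 s, in which the tool goes at most 50 mm and 8.59 degrees, less where a joint would pass 70% of its speed; a pose out of reach is approached as far as the arm can. A call with a gripper value outside its range is refused whole. The fingers move at their own pace and stop on an object; the grip force is fixed at half the most. Time passes only in rows, so rows that repeat a pose let the fingers close. It gives the time, the measured TCP pose, the force and the opening at its end, in the units of the state.
- read_state(): the state, without advancing time (a new reading comes with each control period).
- capture(name): name is "scene" or "top" or "wrist"; returns a dict with "pixels" (384x512x3 uint8, red, green, blue), "intrinsics" (3x3 intrinsics, pixels), "k1" (the pictures are not rectified: a ray, as slopes to the right and down, at radius r is drawn at 1 + k1 r^2 times it, then the intrinsics apply), "rvec" (rotation vector, rad) and "tvec" (3), from world to camera coordinates, as OpenCV has them. Camera axes: x right, y down, z forward; pixel columns grow to the right and rows downward; lengths in m; the calibration is good to about 2 mm. A picture is of the moment at which its call begins. There is no depth.
- hand_in(): hands the job in, once; it reports no verdict.
Trained networks look in the newest picture that a camera, given by its name, has taken for a name from the list of things; names that differ only in an ending like _2 or _b are one class to them, and where a whole thing is asked for, a point or a joint stands for the part that bears it (a point fixed in the world has none). Each returns a list of dicts, best first, with "p" (0 to 1); they miss things now and then, are a little off and sometimes report something else, mostly with a low value. They report only what shows in the picture. A call takes as long as a camera call.
- trace(camera, target): "mask" (384x512 bool, what is visible of it) and "at" ([column, row] in pixels, amid what is visible of it).
The state is a dict: "time_s": time; "joint_positions": joint angles; "qvel": joint speeds; "tau": joint torques, N m; "position": TCP position; "tcp_rot": TCP orientation; "force": force on the tool from outside, world axes, zero at the start; "moment": the same for the moment, N m; "opening": opening from 0.0 (shut) to 1.0 (fully open).
Only numpy, scipy, OpenCV 4.12 (cv2) and the standard library are available. Lean on these libraries where they do the work, as an engineer would, in place of code of your own. Each camera call takes 0.05 s, during which the arm holds its last target.

## Working session

There is one attempt and no reset: what is moved stays moved. The work goes in short steps, Python scripts to look and compute and a tool call to move; the robot and the scene stay as the last step left them, time stands still between calls to the robot, and variables do not carry over. Pictures are saved under pics/ and viewed, and the job is handed in when it is done.

Besides the shell and the picture viewer there is one more tool, called as name(argument=value, ...), one argument or row to a line, values as JSON. play_rows: Moves the arm, as the interface text tells. Its arguments: {"type":"object","properties":{"rows":{"type":"array"}},"required":["rows"]}

```bash
ls; mkdir -p pics; cat > h.py <<'E'
from rig import *
import numpy as np, cv2
def snap(n,fn):
    c=capture(n); cv2.imwrite('pics/'+fn+'.png',c['pixels'][:,:,::-1]); return c
def ray(c,px):
    K=np.array(c['intrinsics']);u=(px[0]-K[0,2])/K[0,0];v=(px[1]-K[1,2])/K[1,1]
    x,y=u,v
    for _ in range(20):
        s=1+c['k1']*(x*x+y*y);x,y=u/s,v/s
    R=cv2.Rodrigues(np.array(c['rvec'],float))[0];t=np.array(c['tvec'],float).ravel()
    return -R.T@t, R.T@np.array([x,y,1.])
def atz(c,px,z):
    o,d=ray(c,px);return o+d*(z-o[2])/d[2]
def proj(c,P):
    R=cv2.Rodrigues(np.array(c['rvec'],float))[0];t=np.array(c['tvec'],float).ravel()
    p=(R@np.atleast_2d(P).T).T+t;x=p[:,0]/p[:,2];y=p[:,1]/p[:,2];s=1+c['k1']*(x*x+y*y)
    K=np.array(c['intrinsics']);return np.c_[K[0,0]*x*s+K[0,2],K[1,1]*y*s+K[1,2]]
def tri(rs):
    A=np.zeros((3,3));b=np.zeros(3)
    for o,d in rs:
        d=d/np.linalg.norm(d);M=np.eye(3)-np.outer(d,d);A+=M;b+=M@o
    return np.linalg.solve(A,b)
E
python3 - <<'E'
from h import *
np.set_printoptions(precision=4,suppress=True)
s=read_state();print(s)
for n in ['scene','top','wrist']:
    c=snap(n,n+'0');o,d=ray(c,(256,192));print(n,o,d,c['k1'])
    for t in ['pivot','pipe_end','turntable','post','lock_box','keyhole','hub','key_grip','key_tip','amber_bottle','soap_dish','tub','scrub_brush']:
        try:
            r=trace(n,t);print(t,[(round(q['p'],2),np.round(q['at'],1),q['mask'].sum()) for q in r[:3]])
        except Exception as e: print(t,e)
E
```

```text
pics
{'time_s': 0.0, 'joint_positions': array([-85.5137,  30.2783,  82.1572,   0.0035,  67.6887, -10.2256]), 'qvel': array([ 0.0226, -0.0683, -0.0458,  0.0341,  0.0311, -0.0561]), 'tau': array([  0.0003, -44.0033, -17.6594,   0.0633,   0.0583,  -0.0002]), 'position': array([ 0.1587, -0.6037,  0.1957]), 'tcp_rot': array([[-0.0001,  0.9672,  0.2539],
       [ 0.0022,  0.2539, -0.9672],
       [-1.    ,  0.0004, -0.0021]]), 'force': array([ 0.3607, -0.7415,  0.1704]), 'moment': array([ 0.0345,  0.035 , -0.0002]), 'opening': 1.0009179618827562}
scene [ 1.0607 -0.5698  1.2364] [-0.3433  0.5167 -0.7846] -0.014223883628131258
pivot [(0.76, array([259.4, 223.1]), np.int64(8172))]
pipe_end [(0.62, array([256.9, 220.1]), np.int64(8029)), (0.58, array([312. , 131.6]), np.int64(807))]
turntable [(0.83, array([249.8, 225.9]), np.int64(6486)), (0.65, array([261.9, 223.1]), np.int64(8070))]
post [(0.56, array([251., 226.]), np.int64(6395))]
lock_box [(0.75, array([248.9, 227.4]), np.int64(6204))]
keyhole []
hub []
key_grip []
key_tip [(0.66, array([147.2, 268.8]), np.int64(113))]
amber_bottle [(0.9
[... 535 characters left out ...]
p.int64(7179))]
lock_box [(0.86, array([259. , 197.2]), np.int64(7251))]
keyhole []
hub [(0.68, array([221. , 193.1]), np.int64(95))]
key_grip [(0.59, array([369. , 236.6]), np.int64(126))]
key_tip []
amber_bottle [(0.79, array([117.3, 251. ]), np.int64(774)), (0.69, array([249.5, 189.5]), np.int64(9466))]
soap_dish [(0.58, array([378.2, 190.5]), np.int64(890))]
tub [(0.91, array([101.3, 205.5]), np.int64(1160))]
scrub_brush [(0.79, array([368.6, 136.5]), np.int64(788))]
wrist [ 0.2299 -0.5873  0.3854] [-0.2542 -0.0768 -0.9642] -0.05465784350724738
pivot []
pipe_end []
turntable []
post []
lock_box []
keyhole []
hub []
key_grip []
key_tip []
amber_bottle []
soap_dish []
tub []
scrub_brush []
```

```bash
python3 - <<'E'
import cv2
for n in ['scene0','top0']:
    im=cv2.imread(f'pics/{n}.png'); cv2.imwrite(f'pics/{n}b.png',cv2.resize(im[50:370,70:420],None,fx=2.2,fy=1.85*1.0) if 0 else cv2.resize(im[60:360,60:440],None,fx=2,fy=2,interpolation=cv2.INTER_CUBIC))
E
```

```text
(no output)
```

View pics/scene0b.png

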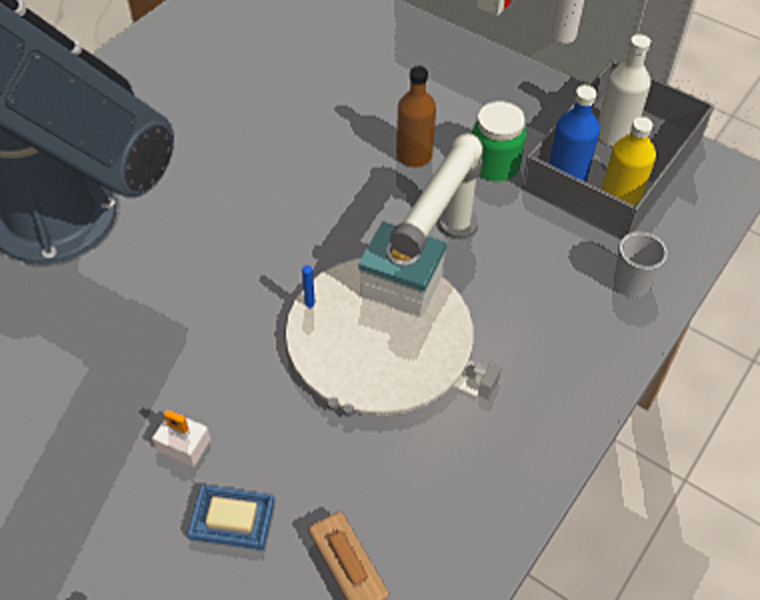

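View pics/top0b.png

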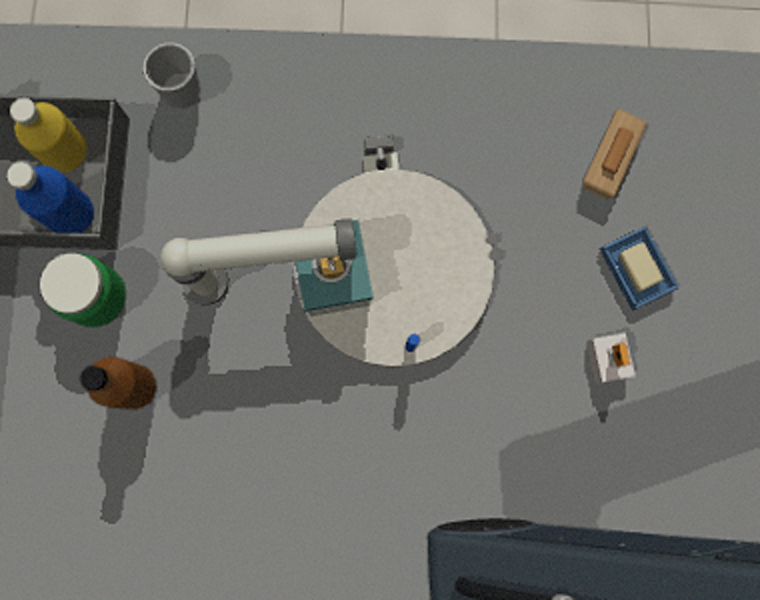

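View pics/wrist0.png

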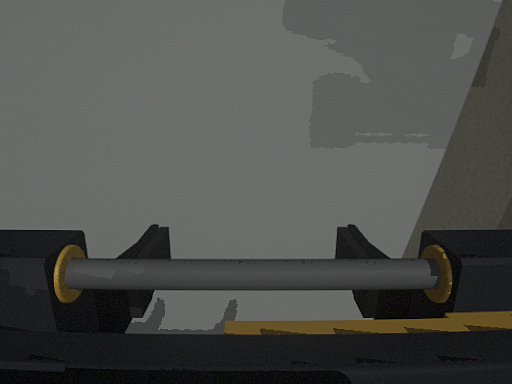

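```bash
cat > m.py <<'E'
from h import *
from scipy.optimize import least_squares
np.set_printoptions(precision=4,suppress=True)
def blob(im,lo,hi,box=None):
    hsv=cv2.cvtColor(im,cv2.COLOR_RGB2HSV);m=cv2.inRange(hsv,np.array(lo),np.array(hi))
    n,l,st,ce=cv2.connectedComponentsWithStats(m)
    o=[(st[i,4],ce[i],l==i) for i in range(1,n) if st[i,4]>15]
    return sorted(o,key=lambda q:-q[0])
E
python3 - <<'E'
from m import *
C={n:capture(n) for n in ['scene','top']}
for n,c in C.items():
    im=c['pixels']
    print(n)
    for nm,lo,hi in [('blue',(108,150,60),(130,255,255)),('orange',(5,200,120),(18,255,255)),('teal',(85,80,40),(97,255,255))]:
        print(nm,[(a,ce) for a,ce,_ in blob(im,lo,hi)[:6]])
    r=[q for q in blob(im,(12,12,150),(40,70,255)) if q[0]>1500][:1]
    for a,ce,m in r:
        cs,_=cv2.findContours(m.astype(np.uint8),cv2.RETR_EXTERNAL,cv2.CHAIN_APPROX_NONE)
        P=np.array([atz(c,p[0],.03)[:2] for p in max(cs,key=len)])
        f=lambda x:(np.hypot(*(P-x[:2]).T)-x[2])
        s=least_squares(f,[P[:,0].mean(),P[:,1].mean(),.14],loss='cauchy',f_scale=.002)
        print('disc',a,ce,s.x,(abs(f(s.x))<.003).mean())
E
```

```text
scene
blue [(np.int32(655), array([347.4107, 130.4321])), (np.int32(85), array([213.9176, 202.4235]))]
orange [(np.int32(47), array([148.234 , 270.9362]))]
teal [(np.int32(495), array([263.099 , 192.3515])), (np.int32(25), array([250.12, 175.8 ]))]
disc 44465 [444.4518 223.8517] [20.2807  3.2205 19.4925] 0.02680965147453083
top
blue [(np.int32(653), array([ 86.3553, 159.7458])), (np.int32(37), array([265.4595, 230.9459]))]
orange []
teal [(np.int32(340), array([224.2471, 204.3088])), (np.int32(39), array([238.7436, 180.8718]))]
disc 20165 [328.7642  54.7826] [ 0.9892 -0.0307  0.2373] 0.033992583436341164
```

```bash
python3 - <<'E'
from m import *
C={n:capture(n) for n in ['scene','top']}
for n,pts in [('top',[(280,190),(260,160),(330,240),(370,237)]),('scene',[(220,240),(260,250),(330,290),(148,271)])]:
    hsv=cv2.cvtColor(C[n]['pixels'],cv2.COLOR_RGB2HSV)
    for p in pts: print(n,p,C[n]['pixels'][p[1],p[0]],hsv[p[1],p[0]])
for n,x in [('top',(200,140,120,110)),('top',(350,215,40,40)),('scene',(195,180,110,100)),('scene',(125,255,40,40))]:
    im=C[n]['pixels'][x[1]:x[1]+x[3],x[0]:x[0]+x[2],::-1];k=min(6,600//x[3]) if x[2]>50 else 10
    k=5 if x[2]>50 else 12
    cv2.imwrite(f'pics/z_{n}_{x[0]}.png',cv2.resize(im,None,fx=k,fy=k,interpolation=cv2.INTER_CUBIC))
E
```

```text
top (280, 190) [177 173 161] [ 23  23 177]
top (260, 160) [184 179 166] [ 22  25 184]
top (330, 240) [126 124 122] [ 15   8 126]
top (370, 237) [109  64  13] [ 16 225 109]
scene (220, 240) [227 219 205] [ 19  25 227]
scene (260, 250) [223 215 197] [ 21  30 223]
scene (330, 290) [144 141 140] [  8   7 144]
scene (148, 271) [96 59 21] [ 15 199  96]
```

View pics/z_top_200.png

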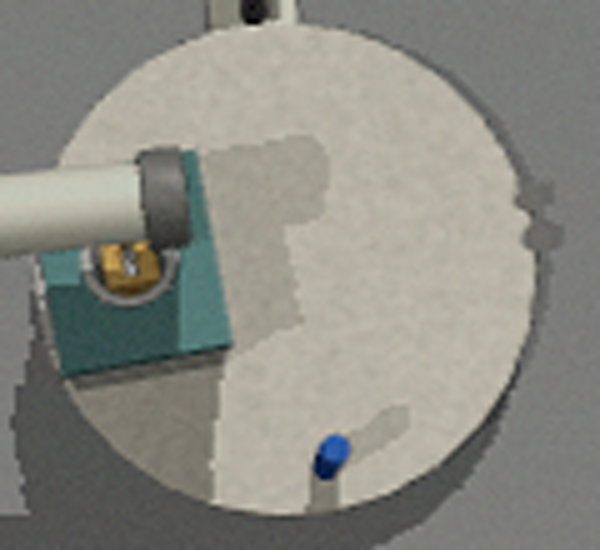

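View pics/z_top_350.png

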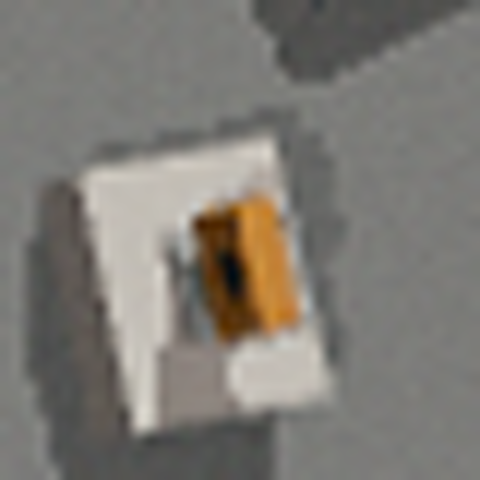

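View pics/z_scene_195.png

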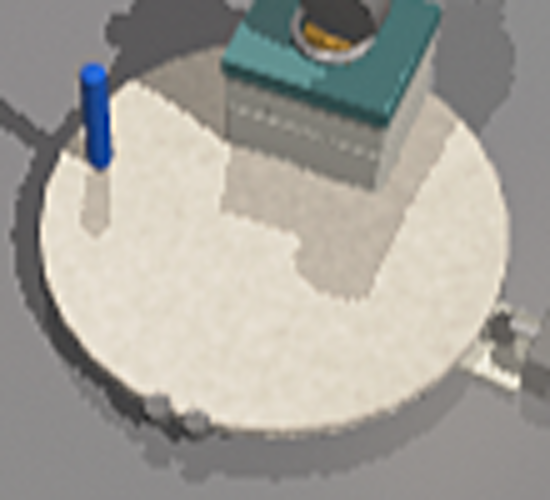

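View pics/z_scene_125.png

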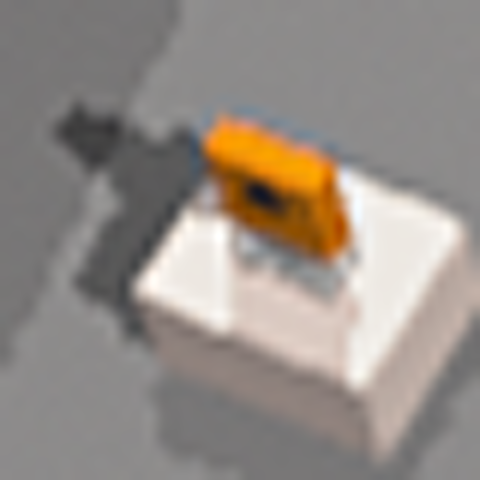

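```bash
python3 - <<'E'
from m import *
C={n:capture(n) for n in ['scene','top']}
f=lambda u,v,x0,y0,k:(x0+(u+.5)/k-.5,y0+(v+.5)/k-.5)
T=lambda u,v:f(u,v,200,140,5);S=lambda u,v:f(u,v,195,180,5)
TK=lambda u,v:f(u,v,350,215,12);SK=lambda u,v:f(u,v,125,255,12)
t,s=C['top'],C['scene']
def circ(c,px):
    P=np.array([atz(c,p,.03)[:2] for p in px])
    g=lambda x:np.hypot(*(P-x[:2]).T)-x[2]
    r=least_squares(g,[.55,.05,.14]);print('circ',r.x,g(r.x)*1e3)
circ(t,[T(*p) for p in [(300,25),(535,270),(290,514),(420,60),(490,130),(150,80),(105,120),(515,370),(460,440),(130,445)]])
circ(s,[S(*p) for p in [(42,230),(63,155),(100,355),(270,430),(350,415),(500,290),(508,220),(455,125)]])
print('post',tri([ray(t,T(335,443)),ray(s,S(93,71))]),atz(t,T(335,443),.118),atz(s,S(93,71),.118))
print('lid',[atz(t,T(*p),.115) for p in [(197,150),(232,347),(65,375)]],[atz(s,S(*p),.115) for p in [(223,70),(388,118)]])
print('stop',atz(t,T(252,10),.03))
print('hub c',atz(t,T(130,268),.122))
print('key',[atz(t,TK(*p),.091) for p in [(240,197),(275,197),(300,325),(262,335)]],[atz(s,SK(*p),.091) for p in [(208,145),(225,117),(340,157),(325,178)]])
print('stand top',[atz(t,TK(*p),.036) for p in [(80,175),(272,138),(330,400),(140,430)]],[atz(s,SK(*p),.036) for p in [(140,290),(355,382),(468,235)]])
E
```

```text
circ [0.5868 0.1064 0.1357] [ 2.7521 -1.5612  3.2691  2.5642 -0.6277 -2.6108 -1.4546 -0.3968 -2.1859
  0.2516]
circ [0.5888 0.1119 0.1372] [ 1.0327  1.2176 -2.4567  1.4735 -1.7059  1.6155  1.9535 -3.1301]
post [0.4766 0.0873 0.1206] [0.4771 0.0873 0.118 ] [0.4751 0.0886 0.118 ]
lid [array([0.6279, 0.162 , 0.115 ]), array([0.525 , 0.1408, 0.115 ]), array([0.5079, 0.2251, 0.115 ])] [array([0.534 , 0.1353, 0.115 ]), array([0.6309, 0.1626, 0.115 ])]
stop [0.7332 0.1343 0.03  ]
hub c [0.563 0.194 0.122]
key [array([ 0.4807, -0.1846,  0.091 ]), array([ 0.4809, -0.1924,  0.091 ]), array([ 0.4531, -0.1973,  0.091 ]), array([ 0.4507, -0.1888,  0.091 ])] [array([ 0.4597, -0.2   ,  0.091 ]), array([ 0.4579, -0.1926,  0.091 ]), array([ 0.4854, -0.1851,  0.091 ]), array([ 0.4863, -0.191 ,  0.091 ])]
stand top [array([ 0.4911, -0.1645,  0.036 ]), array([ 0.5009, -0.2095,  0.036 ]), array([ 0.4411, -0.2215,  0.036 ]), array([ 0.4333, -0.1773,  0.036 ])] [array([ 0.4443, -0.2191,  0.036 ]), array([ 0.4996, -0.2077,  0.036 ]), array([ 0.4953, -0.1646,  0.036 ])]
```

```bash
python3 - <<'E'
from m import *
t=capture('top');s=capture('scene')
f=lambda u,v:(60+(u+.5)/2-.5,60+(v+.5)/2-.5)
a=atz(t,f(352,237),.18);b=atz(t,f(185,257),.18);print(a,b,np.degrees(np.arctan2(*(b-a)[[1,0]]))-90)
a=atz(s,f(408,240),.18);b=atz(s,f(468,148),.18);print(a,b,np.degrees(np.arctan2(*(b-a)[[1,0]]))-90)
b=proj(t,[[.75,.1,.03]]);print(b)
print('block',atz(t,f(382,150),.03))
E
```

```text
[0.5893 0.1686 0.18  ] [0.5578 0.3691 0.18  ] 8.91278887998925
[0.5908 0.1744 0.18  ] [0.5616 0.3765 0.18  ] 8.216160054051372
[[262.1474 136.4125]]
block [0.7538 0.1327 0.03  ]
```

play_rows(
  rows=[
    [[0, 0.24, -0.29, 1.8, 0, 0, 0.04], [0, 0.24, -0.29, 1.8, 0, 0, 0.04], [0, 0.24, -0.29, 1.8, 0, 0, 0.04], [0, 0.24, -0.29, 1.8, 0, 0, 0.04], [0, 0.24, -0.29, 1.8, 0, 0, 0.04], [0, 0.24, -0.29, 1.8, 0, 0, 0.04], [0, 0.24, -0.29, 1.8, 0, 0, 0.04], [0, 0.24, -0.29, 1.8, 0, 0, 0.04], [0, 0.24, -0.29, 1.8, 0, 0, 0.04], [0, 0.24, -0.29, 1.8, 0, 0, 0.04]],
  ],
)

```text
time_s: 3.5
position: [0.3177, -0.2633, 0.197]
tcp_rot: [[0.001, 0.974, 0.225], [-0.002, 0.225, -0.974], [-1.0, 0.0, 0.002]]
force: [-0.5, -0.8, -1.1]
opening: 0.462
```

play_rows(
  rows=[
    [[0, 0.234, -0.3065, 1.9, 0, 0, 0.04], [0, 0.234, -0.3065, 1.9, 0, 0, 0.04], [0, 0.234, -0.3065, 1.9, 0, 0, 0.04], [0, 0.234, -0.3065, 1.9, 0, 0, 0.04], [0, 0.234, -0.3065, 1.9, 0, 0, 0.04], [0, 0.234, -0.3065, 1.9, 0, 0, 0.04], [0, 0.234, -0.3065, 1.9, 0, 0, 0.04], [0, 0.234, -0.3065, 1.9, 0, 0, 0.04], [0, 0.234, -0.3065, 1.9, 0, 0, 0.04], [0, 0.234, -0.3065, 1.9, 0, 0, 0.04]],
  ],
)

```text
time_s: 4.5
position: [0.4776, 0.0872, 0.1964]
tcp_rot: [[-0.0, 0.981, 0.191], [-0.001, 0.191, -0.981], [-1.0, -0.0, 0.001]]
force: [-0.4, 0.1, -0.5]
opening: 0.467
```

```bash
python3 - <<'E'
from m import *
c=snap('wrist','w1');s=read_state();print(s['position'],s['tcp_rot'])
b=blob(c['pixels'],(108,150,40),(130,255,255));print([(a,ce) for a,ce,_ in b[:3]])
# predicted projection of post axis if at estimate
print(proj(c,[[.4765,.088,.118],[.4765,.088,.03]]))
E
```

```text
[0.477  0.0866 0.1963] [[-0.0007  0.9818  0.19  ]
 [-0.0007  0.19   -0.9818]
 [-1.     -0.0008  0.0005]]
[(np.int32(309), array([249.2589, 191.6278]))]
[[249.7457 192.7055]
 [250.3848 170.799 ]]
```

View pics/w1.png

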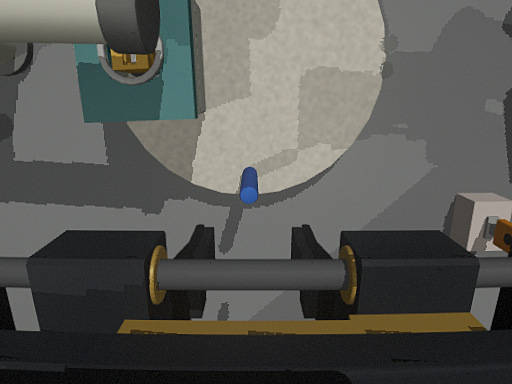

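play_rows(
  rows=[
    [[0.04, 0, 0, 0, 0, 0, 0.04], [0.08, 0, 0, 0, 0, 0, 0.04], [0.121, 0, 0, 0, 0, 0, 0.04], [0.121, 0, 0, 0, 0, 0, 0.026], [0.121, 0, 0, 0, 0, 0, 0.026], [0.121, 0, 0, 0, 0, 0, 0.026]],
  ],
)

```text
time_s: 5.15
position: [0.4785, 0.0871, 0.0776]
tcp_rot: [[0.004, 0.982, 0.19], [-0.0, 0.19, -0.982], [-1.0, 0.004, 0.001]]
force: [0.2, -0.1, -0.2]
opening: 0.321
```

```bash
python3 - <<'E'
from m import *
s=read_state();p=s['position'];R=s['tcp_rot'];print(p,R,s['force'],s['opening'])
# arc rows: rotate about pivot ccw
P=np.array([.588,.110]); v=p[:2]-P; y0=np.arctan2(R[1,2],R[0,2])
print(v,np.hypot(*v),np.degrees(np.arctan2(v[1],v[0])),np.degrees(y0))
v=v/np.hypot(*v)*.115
for d in range(0,90,8):
    a=np.radians(d);c,s_=np.cos(a),np.sin(a)
    q=P+np.array([[c,-s_],[s_,c]])@v; dd=np.array([*(q-p[:2]),0]);l=R.T@dd
    print(d,np.round(l,4))
E
```

```text
[0.4785 0.0871 0.0776] [[ 0.0039  0.9819  0.1896]
 [-0.0003  0.1896 -0.9819]
 [-1.      0.0037  0.001 ]] [ 0.1836 -0.1134 -0.2354] 0.32120648983396105
[-0.1095 -0.0229] 0.11186869054463261 -168.16633338762887 -79.07043805635038
0 [-0.     -0.0031  0.    ]
8 [ 0.     -0.0018  0.016 ]
16 [0.     0.0018 0.0317]
24 [0.0001 0.0075 0.0467]
32 [0.0001 0.0153 0.0607]
40 [0.0002 0.0249 0.0735]
48 [0.0002 0.0363 0.0849]
56 [0.0003 0.0491 0.0946]
64 [0.0003 0.0631 0.1024]
72 [0.0004 0.078  0.1082]
80 [0.0005 0.0937 0.1118]
88 [0.0005 0.1097 0.1132]
```

play_rows(
  rows=[
    [[0, -0.002, 0.006, -3, 0, 0, 0.026], [0, -0.0018, 0.016, -8, 0, 0, 0.026], [0, -0.0003, 0.024, -12, 0, 0, 0.026], [0, 0.0018, 0.0317, -16, 0, 0, 0.026], [0, 0.006, 0.043, -22, 0, 0, 0.026], [0, 0.0113, 0.054, -28, 0, 0, 0.026], [0, 0.0175, 0.064, -34, 0, 0, 0.026], [0, 0.0249, 0.0735, -40, 0, 0, 0.026], [0, 0.0335, 0.082, -46, 0, 0, 0.026], [0, 0.0427, 0.09, -52, 0, 0, 0.026], [0, 0.0526, 0.0965, -58, 0, 0, 0.026], [0, 0.0631, 0.1024, -64, 0, 0, 0.026]],
  ],
)

```text
time_s: 6.35
position: [0.5597, -0.0009, 0.0786]
tcp_rot: [[0.004, 0.255, 0.967], [-0.0, 0.967, -0.255], [-1.0, 0.001, 0.004]]
force: [-0.9, 1.5, -0.2]
opening: 0.3
```

```bash
python3 - <<'E'
from m import *
c=snap('wrist','w2');snap('scene','s2');s=read_state();p=s['position'];R=s['tcp_rot'];print(p,R,s['force'],s['opening'])
P=np.array([.588,.110]);v=p[:2]-P;print(np.hypot(*v),np.degrees(np.arctan2(v[1],v[0])),np.degrees(np.arctan2(R[1,2],R[0,2])))
E
```

```text
[ 0.5618 -0.0016  0.0786] [[ 0.0076  0.2593  0.9658]
 [-0.0016  0.9658 -0.2593]
 [-1.      0.0004  0.0077]] [-0.1359 -0.7338  0.0206] 0.30226124636160384
0.11464520869974802 -103.22062365737368 -15.026736811315121
```

View pics/w2.png

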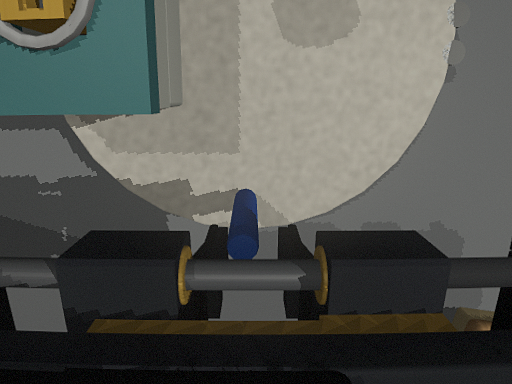

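View pics/s2.png

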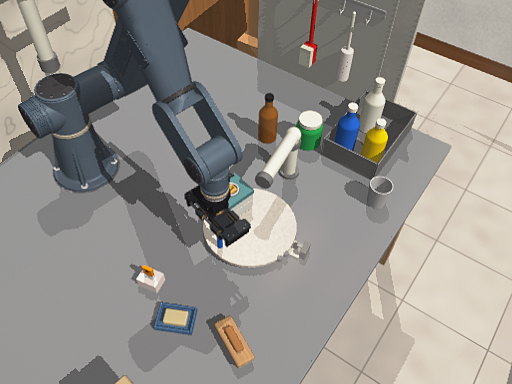

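```bash
python3 - <<'E'
from m import *
s=read_state();p=s['position'];R=s['tcp_rot']
P=np.array([.588,.110]);v=p[:2]-P;v=v/np.hypot(*v)*.115
for d in range(0,29,4):
    a=np.radians(d);c,s_=np.cos(a),np.sin(a)
    q=P+np.array([[c,-s_],[s_,c]])@v;print(d,np.round(R.T@np.array([*(q-p[:2]),0]),4))
E
```

```text
0 [-0.     -0.0004  0.    ]
4 [0.0001 0.0002 0.008 ]
8 [0.0001 0.0013 0.016 ]
12 [0.0002 0.0029 0.0238]
16 [0.0002 0.0051 0.0316]
20 [0.0003 0.0078 0.0391]
24 [0.0004 0.0111 0.0464]
28 [0.0004 0.0148 0.0535]
```

play_rows(
  rows=[
    [[0, 0.0002, 0.008, -4, 0, 0, 0.026], [0, 0.0013, 0.016, -8, 0, 0, 0.026], [0, 0.0021, 0.02, -10, 0, 0, 0.026], [0, 0.0029, 0.0238, -12, 0, 0, 0.026], [0, 0.004, 0.0277, -14, 0, 0, 0.026], [0, 0.0051, 0.0316, -16, 0, 0, 0.026], [0, 0.0064, 0.0354, -18, 0, 0, 0.026], [0, 0.0078, 0.0391, -20, 0, 0, 0.026], [0, 0.0094, 0.0428, -22, 0, 0, 0.026], [0, 0.0111, 0.0464, -24, 0, 0, 0.026], [0, 0.0111, 0.0464, -24, 0, 0, 0.026], [0, 0.0111, 0.0464, -24, 0, 0, 0.026]],
  ],
)

```text
time_s: 7.65
position: [0.6061, -0.0018, 0.0769]
tcp_rot: [[0.002, -0.155, 0.988], [-0.0, 0.988, 0.155], [-1.0, -0.001, 0.002]]
force: [-0.4, -0.4, 0.6]
opening: 0.299
```

```bash
python3 - <<'E'
from m import *
c=snap('wrist','w3');s=read_state();p=s['position'];R=s['tcp_rot'];print(p,R,s['force'],s['opening'])
P=np.array([.588,.110]);v=p[:2]-P;print(np.hypot(*v),np.degrees(np.arctan2(v[1],v[0])),np.degrees(np.arctan2(R[1,2],R[0,2])))
E
```

```text
[ 0.6059 -0.0017  0.0766] [[ 0.001  -0.1552  0.9879]
 [-0.0002  0.9879  0.1552]
 [-1.     -0.0004  0.0009]] [-0.2288  0.0046  0.6736] 0.2977929776792926
0.11313624484908096 -80.89390701697388 8.929249994527924
```

View pics/w3.png

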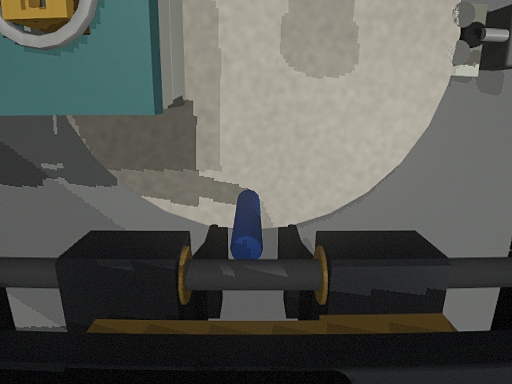

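play_rows(
  rows=[
    [[0, 0, 0, 0, 0, 0, 0.045], [0, 0, 0, 0, 0, 0, 0.045], [-0.04, 0, 0, 0, 0, 0, 0.045], [-0.08, 0, 0, 0, 0, 0, 0.045], [-0.13, 0, 0, 0, 0, 0, 0.045], [-0.17, 0, 0, 0, 0, 0, 0.045], [-0.17, 0, 0, 0, 0, 0, 0.045]],
  ],
)

```text
time_s: 8.4
position: [0.6103, -0.0024, 0.2527]
tcp_rot: [[0.014, -0.156, 0.988], [-0.003, 0.988, 0.156], [-1.0, -0.005, 0.013]]
force: [0.1, -0.8, 0.6]
opening: 0.519
```

```bash
python3 - <<'E'
from m import *
c=snap('wrist','w4');t=snap('top','t4');s=snap('scene','s4');st=read_state();print(st['position'],st['tcp_rot'])
b=blob(c['pixels'],(108,150,40),(130,255,255));print([(a,ce) for a,ce,_ in b[:3]])
for n in ['t4','s4']:
    im=cv2.imread(f'pics/{n}.png'); cv2.imwrite(f'pics/{n}b.png',cv2.resize(im[120:270,180:380],None,fx=4,fy=4,interpolation=cv2.INTER_CUBIC))
E
```

```text
[ 0.6051 -0.0016  0.2449] [[-0.0016 -0.1564  0.9877]
 [ 0.0003  0.9877  0.1564]
 [-1.      0.0005 -0.0016]]
[(np.int32(173), array([243.5145, 170.5087]))]
```

View pics/w4.png

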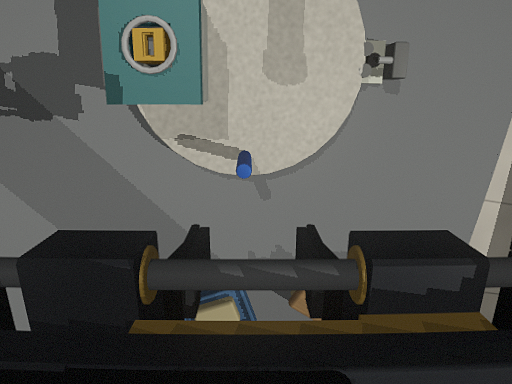

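View pics/t4b.png

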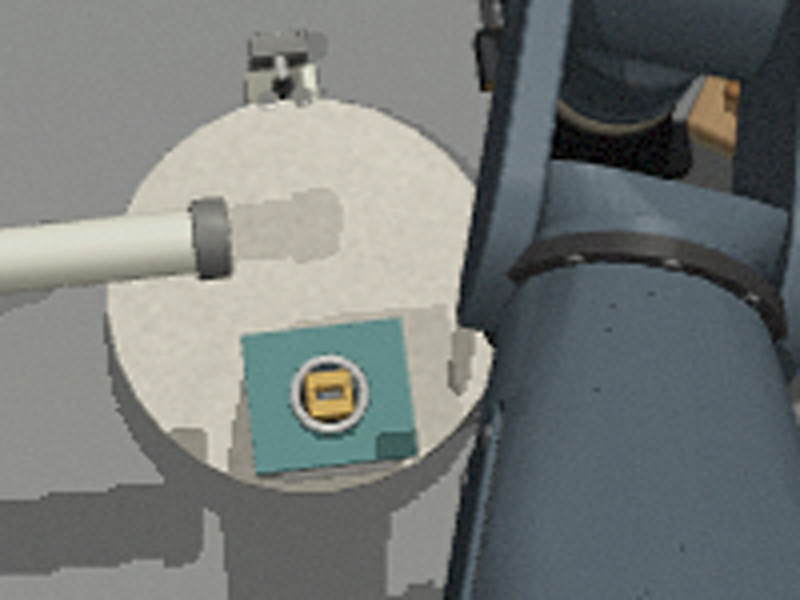

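View pics/s4b.png

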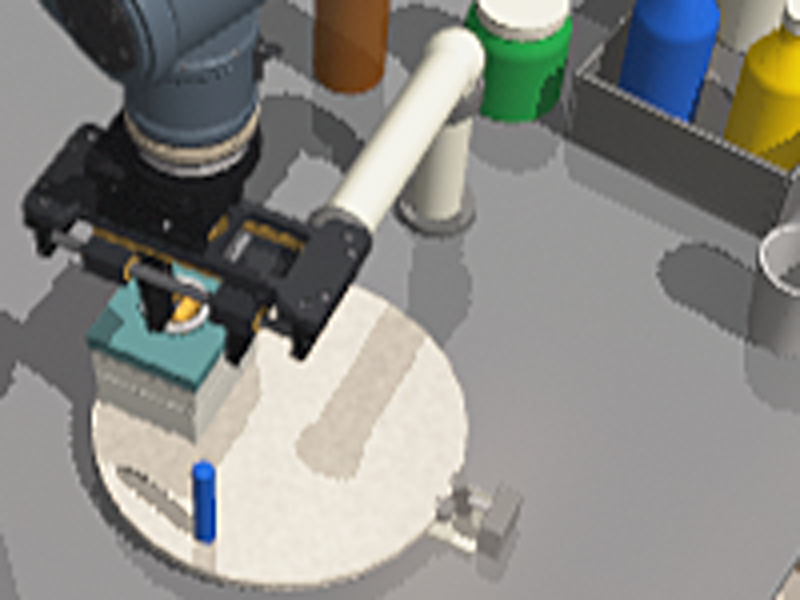

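```bash
python3 - <<'E'
from m import *
c=snap('wrist','w5');t=capture('top');s=capture('scene')
f=lambda u,v:(180+(u+.5)/4-.5,120+(v+.5)/4-.5)
print('kh',atz(t,f(330,393),.122),atz(c,(149.5,44),.122),tri([ray(t,f(330,393)),ray(c,(149.5,44))]))
print('post',atz(c,(244,171),.118),atz(s,f(203,466),.118))
L=[atz(t,f(*p),.115)[:2] for p in [(242,337),(403,318),(417,452),(258,475)]];print(L,np.mean(L,0))
d=L[1]-L[0];print(np.degrees(np.arctan2(d[1],d[0])));d=L[2]-L[3];print(np.degrees(np.arctan2(d[1],d[0])))
L=[atz(c,p,.115)[:2] for p in [(106,103),(202,103)]];d=L[1]-L[0];print(L,np.degrees(np.arctan2(d[1],d[0])))
im=c['pixels'][10:90,100:200,::-1];cv2.imwrite('pics/w5z.png',cv2.resize(im,None,fx=7,fy=7,interpolation=cv2.INTER_CUBIC))
im=t['pixels'][200:240,240:290,::-1];cv2.imwrite('pics/t5z.png',cv2.resize(im,None,fx=14,fy=14,interpolation=cv2.INTER_CUBIC))
E
```

```text
kh [0.5025 0.0994 0.122 ] [0.4984 0.1022 0.122 ] [0.5013 0.1005 0.1321]
post [0.5965 0.0026 0.118 ] [0.6028 0.0013 0.118 ]
[array([0.5378, 0.1562]), array([0.5535, 0.0533]), array([0.4675, 0.0431]), array([0.45  , 0.1432])] [0.5022 0.0989]
-81.33246482410712
-80.08594656800193
[array([0.4603, 0.0458]), array([0.5488, 0.0591])] 8.50181492144808
```

View pics/w5z.png

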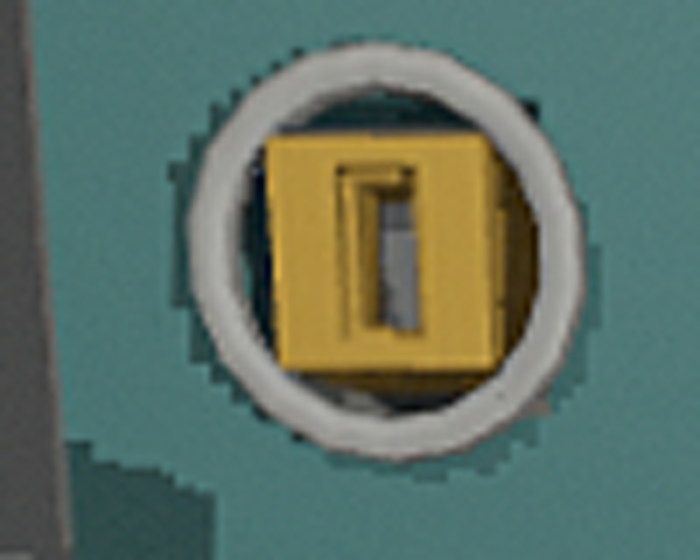

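View pics/t5z.png

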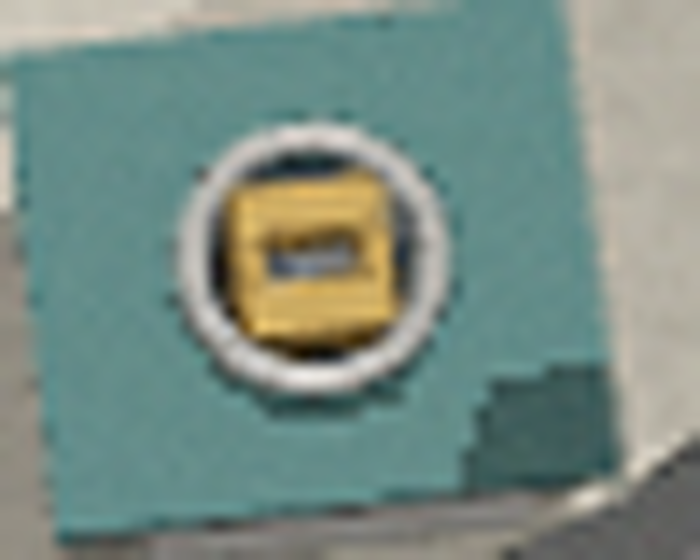

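```bash
python3 - <<'E'
from m import *
c=capture('wrist');t=capture('top')
print(read_state()['position'])
A=(262.2,218.2);B=(154.5,45.8)
print('kh',atz(t,A,.122),atz(c,B,.122),tri([ray(t,A),ray(c,B)]))
L=[atz(c,(100+(u+.5)/7-.5,10+(v+.5)/7-.5),.122)[:2] for u,v in [(265,140),(490,135),(500,370),(283,370)]]
print(L,[np.degrees(np.arctan2(*(L[i]-L[j])[::-1])) for i,j in [(1,0),(2,3),(0,3),(1,2)]])
print(np.linalg.norm(L[1]-L[0]),np.linalg.norm(L[2]-L[1]))
print('post',atz(c,(244,171),.118))
E
```

```text
[ 0.6051 -0.0016  0.2439]
kh [0.5017 0.0992 0.122 ] [0.5023 0.1013 0.122 ] [0.502  0.1003 0.1221]
[array([0.4864, 0.1124]), array([0.5139, 0.1169]), array([0.518 , 0.0897]), array([0.4909, 0.0858])] [np.float64(9.247584286856002), np.float64(8.27955237408389), np.float64(99.64088494737261), np.float64(98.58914763201643)]
0.027900115071252975 0.027477932150121193
post [0.5956 0.0031 0.118 ]
```

play_rows(
  rows=[
    [[0, -0.02, -0.02, 8, 0, 0, 0.045], [0, -0.04, -0.04, 16, 0, 0, 0.045], [0, -0.06, -0.06, 24, 0, 0, 0.045], [0, -0.08, -0.08, 32, 0, 0, 0.045], [0, -0.1, -0.1, 40, 0, 0, 0.045], [0, -0.12, -0.12, 48, 0, 0, 0.045], [0, -0.14, -0.14, 56, 0, 0, 0.045], [0.02, -0.155, -0.155, 64, 0, 0, 0.045], [0.04, -0.166, -0.1645, 72, 0, 0, 0.045], [0.06, -0.166, -0.1645, 80, 0, 0, 0.045], [0.07, -0.166, -0.1645, 87, 0, 0, 0.045], [0.07, -0.166, -0.1645, 87, 0, 0, 0.045]],
  ],
)

```text
time_s: 10.0
position: [0.468, -0.1907, 0.1735]
tcp_rot: [[-0.004, 0.978, 0.208], [0.003, 0.208, -0.978], [-1.0, -0.004, -0.004]]
force: [-0.4, -0.4, -0.8]
opening: 0.516
```

```bash
python3 - <<'E'
from m import *
c=snap('wrist','w6')
c=snap('wrist','w6');t=capture('top');s=capture('scene');st=read_state();print(st['position'],st['tcp_rot'])
for nm,q,b in [('w6z',c,(200,150,100,80)),('t6z',t,(350,215,40,40)),('s6z',s,(125,255,40,40))]:
    im=q['pixels'][b[1]:b[1]+b[3],b[0]:b[0]+b[2],::-1];k=7 if b[2]>50 else 14
    cv2.imwrite(f'pics/{nm}.png',cv2.resize(im,None,fx=k,fy=k,interpolation=cv2.INTER_CUBIC))
E
```

```text
[ 0.4701 -0.1916  0.1761] [[ 0.0009  0.9777  0.2101]
 [-0.0006  0.2101 -0.9777]
 [-1.      0.0008  0.0008]]
```

View pics/w6.png

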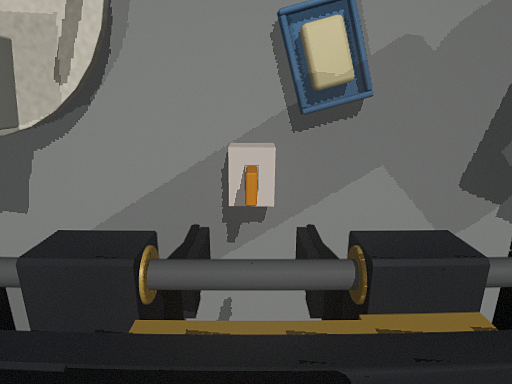

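View pics/w6z.png

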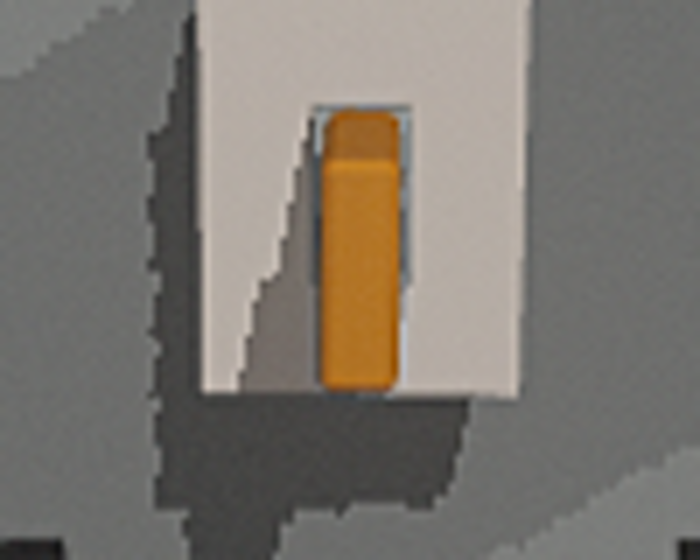

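```bash
python3 - <<'E'
from m import *
c=capture('wrist');st=read_state();p=st['position'];R=st['tcp_rot'];print(p)
f=lambda u,v:(200+(u+.5)/7-.5,150+(v+.5)/7-.5)
L=[atz(c,f(*q),.091) for q in [(325,162),(398,162),(399,388),(321,388)]]
m=np.mean(L,0);print(L,m)
print([np.degrees(np.arctan2(*(L[i]-L[j])[[1,0]])) for i,j in [(0,3),(1,2)]])
S=[atz(c,f(*q),.036) for q in [(200,30),(204,392),(527,30),(519,395)]]
print([np.degrees(np.arctan2(*(S[i]-S[j])[[1,0]])) for i,j in [(0,1),(2,3)]], np.degrees(np.arctan2(R[1,1],R[0,1])))
print('move',R.T@(np.array([m[0],m[1],.055])-p))
E
```

```text
[ 0.4701 -0.1916  0.1763]
[array([ 0.4834, -0.1846,  0.091 ]), array([ 0.4852, -0.193 ,  0.091 ]), array([ 0.4578, -0.1991,  0.091 ]), array([ 0.4558, -0.1899,  0.091 ])] [ 0.4705 -0.1917  0.091 ]
[np.float64(10.83039902065416), np.float64(12.540935815159282)]
[np.float64(11.661383875748795), np.float64(11.86249998815716)] 12.110904566870808
move [ 0.1213  0.0003 -0.    ]
```

play_rows(
  rows=[
    [[0.04, 0, 0, 0, 0, 0, 0.045], [0.08, 0, 0, 0, 0, 0, 0.045], [0.105, 0, 0, 0, 0, 0, 0.045], [0.121, 0, 0, 0, 0, 0, 0.045], [0.121, 0, 0, 0, 0, 0, 0.045], [0.121, 0, 0, 0, 0, 0, 0.0], [0.121, 0, 0, 0, 0, 0, 0.0], [0.121, 0, 0, 0, 0, 0, 0.0], [0.121, 0, 0, 0, 0, 0, 0.0], [0.121, 0, 0, 0, 0, 0, 0.0], [0.121, 0, 0, 0, 0, 0, 0.0]],
  ],
)

```text
time_s: 11.35
position: [0.4698, -0.1915, 0.0551]
tcp_rot: [[0.001, 0.978, 0.208], [-0.0, 0.208, -0.978], [-1.0, 0.001, 0.0]]
force: [0.3, -0.1, 2.7]
opening: 0.099
```

```bash
python3 - <<'E'
from m import *
c=snap('wrist','w7');st=read_state();print(st['position'],st['tcp_rot'],st['force'],st['moment'],st['opening']*.087)
E
```

```text
[ 0.4698 -0.1916  0.0551] [[ 0.0007  0.9781  0.208 ]
 [-0.0004  0.208  -0.9781]
 [-1.      0.0006  0.0005]] [0.4575 0.5553 3.5628] [0.1084 0.0377 0.0369] 0.009290324863304167
```

View pics/w7.png

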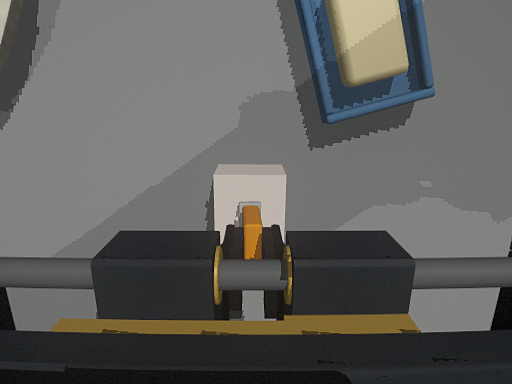

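play_rows(
  rows=[
    [[-0.015, 0, 0, 0, 0, 0, 0], [-0.03, 0, 0, 0, 0, 0, 0], [-0.045, 0, 0, 0, 0, 0, 0], [-0.07, 0, 0, 0, 0, 0, 0], [-0.1, 0, 0, 0, 0, 0, 0], [-0.135, 0, 0, 0, 0, 0, 0], [-0.145, 0, 0, 0, 0, 0, 0], [-0.145, 0, 0, 0, 0, 0, 0], [-0.145, 0, 0, 0, 0, 0, 0]],
  ],
)

```text
time_s: 12.3
position: [0.4686, -0.1909, 0.1985]
tcp_rot: [[-0.002, 0.978, 0.208], [0.001, 0.208, -0.978], [-1.0, -0.002, -0.002]]
force: [0.0, -0.2, -0.3]
opening: 0.109
```

play_rows(
  rows=[
    [[0, 0.008, -0.024, -7.5, 0, 0, 0], [0, 0.016, -0.048, -15, 0, 0, 0], [0, 0.024, -0.072, -22.5, 0, 0, 0], [0, 0.032, -0.096, -30, 0, 0, 0], [0, 0.04, -0.12, -37.5, 0, 0, 0], [0, 0.048, -0.144, -45, 0, 0, 0], [0, 0.056, -0.168, -52.5, 0, 0, 0], [0, 0.064, -0.192, -60, 0, 0, 0], [0, 0.072, -0.216, -67.5, 0, 0, 0], [0, 0.08, -0.24, -75, 0, 0, 0], [0, 0.088, -0.264, -82, 0, 0, 0], [0, 0.0922, -0.2788, -86.8, 0, 0, 0]],
  ],
)

```text
time_s: 13.5
position: [0.5002, 0.1021, 0.1973]
tcp_rot: [[-0.005, -0.158, 0.987], [0.0, 0.987, 0.158], [-1.0, 0.001, -0.005]]
force: [-0.4, 0.5, -0.2]
opening: 0.102
```

```bash
python3 - <<'E'
from m import *
for i in range(6): c=capture('wrist')
c=snap('wrist','w8');t=snap('top','t8');s=snap('scene','s8');st=read_state();print(st['position'],st['tcp_rot'],st['joint_positions'],st['opening']*.087,st['force'])
print(np.degrees(np.arctan2(st['tcp_rot'][1,2],st['tcp_rot'][0,2])))
im=s['pixels'][140:240,180:310,::-1];cv2.imwrite('pics/s8z.png',cv2.resize(im,None,fx=6,fy=6,interpolation=cv2.INTER_CUBIC))
E
```

```text
[0.5017 0.0996 0.1995] [[-0.0004 -0.1513  0.9885]
 [-0.0001  0.9885  0.1513]
 [-1.     -0.0001 -0.0004]] [ -1.3031  21.3064  97.9936  -0.0105  60.7243 -10.0023] 0.009073626032806727 [ 0.231   0.2608 -0.8053]
8.704300689945422
```

View pics/w8.png

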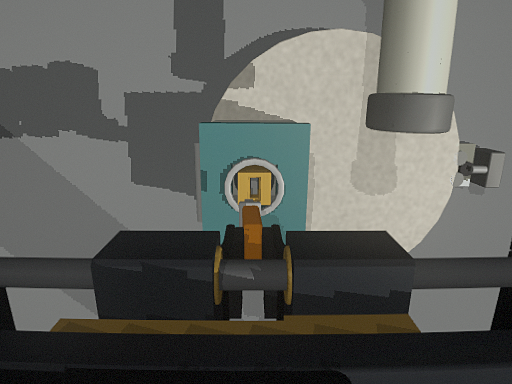

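View pics/s8z.png

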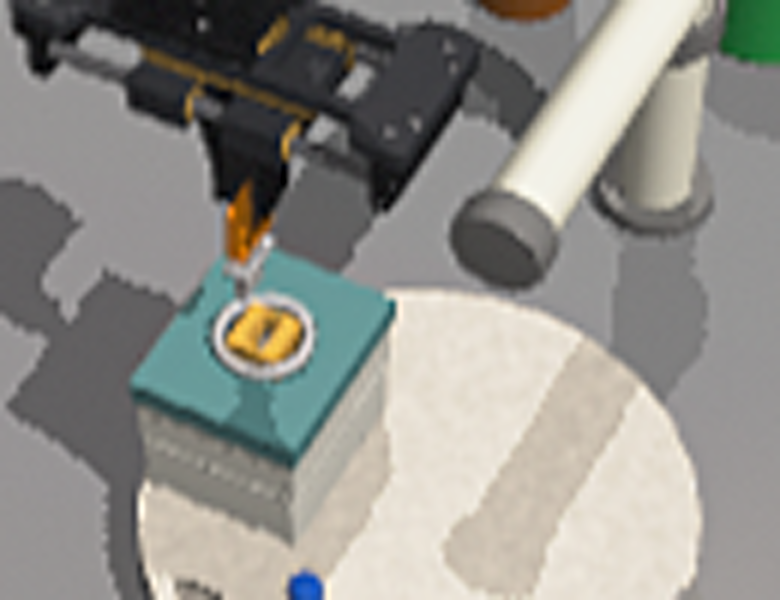

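View pics/t8.png

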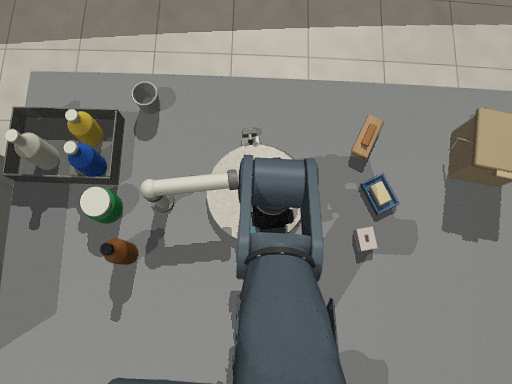

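```bash
python3 - <<'E'
from m import *
c=snap('wrist','w9');im=c['pixels'][150:225,210:300,::-1];cv2.imwrite('pics/w9z.png',cv2.resize(im,None,fx=8,fy=8,interpolation=cv2.INTER_CUBIC))
E
```

```text
(no output)
```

View pics/w9z.png

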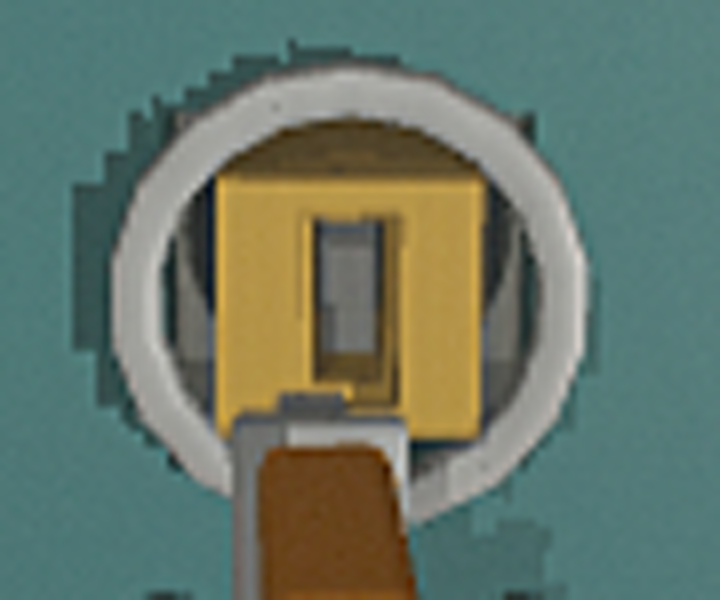

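```bash
python3 - <<'E'
from m import *
c=capture('wrist');st=read_state();p=st['position'];R=st['tcp_rot'];print(p)
f=lambda u,v:(210+(u+.5)/8-.5,150+(v+.5)/8-.5)
g=lambda P:(np.array(proj(c,P))-[210-.5,150-.5])*8-.5
L=[atz(c,f(*q),.122)[:2] for q in [(216,180),(484,180),(482,440),(216,440)]]
print(np.linalg.norm(L[1]-L[0]),np.linalg.norm(L[2]-L[1]),[np.degrees(np.arctan2(*(L[i]-L[j])[::-1])) for i,j in [(1,0),(2,3),(0,3),(1,2)]])
print('hub',np.mean(L,0),'mouth',atz(c,f(351,310),.122))
print('collar top',atz(c,f((112+586)/2,(68+525)/2),.121))
# key model: tool frame: bow centre at TCP -19mm x. tool y=key x, tool z = key y
def K(x,y,z): # z up rel bow centre
    return p+R@np.array([-.019-z,x,y])
print('shoulder top far',g([K(.013,-.007,-.026),K(.013,.007,-.026)]),'near bottom',g([K(-.013,-.007,-.031)]))
print('blade tip far',g([K(.006,-.00175,-.055),K(.006,.00175,-.055),K(.008,-.003,-.051),K(.008,.003,-.051)]))
print('bow top far',g([K(.015,-.005,.017),K(.015,.005,.017)]))
E
```

```text
[0.5018 0.0998 0.1997]
0.027037421808362015 0.027487459633983448 [np.float64(8.70510715518832), np.float64(8.702920454988421), np.float64(97.98590573357515), np.float64(99.0634660319231)]
hub [0.5026 0.101 ] mouth [0.5027 0.1012 0.122 ]
collar top [0.5023 0.1023 0.121 ]
shoulder top far [[246.0976 397.3592]
 [430.8942 397.2741]] near bottom [[251.6285 690.2684]]
blade tip far [[319.0077 379.1256]
 [359.3209 379.107 ]
 [303.8566 369.7045]
 [374.2859 369.6719]]
bow top far [[254.1407 569.6852]
 [420.2621 569.6117]]
```

```bash
python3 - <<'E'
from m import *
c=capture('wrist');im=c['pixels'][185:235,225:280,::-1];b=cv2.resize(im,None,fx=12,fy=12,interpolation=cv2.INTER_CUBIC)
b=cv2.convertScaleAbs(b,alpha=1.5,beta=10)
cv2.imwrite('pics/w10a.png',b)
st=read_state();p=st['position'];R=st['tcp_rot']
g=lambda P:(np.array(proj(c,P))-[225-.5,185-.5])*12-.5
def K(x,y,z): return p+R@np.array([-.019-z,x,y])
def box(x0,y0,z0,z1,col):
    P=[K(sx*x0,sy*y0,z) for z in (z0,z1) for sx,sy in ((1,1),(1,-1),(-1,-1),(-1,1))];q=g(P).astype(int)
    for i in range(4):
        for a,d in ((i,(i+1)%4),(4+i,4+(i+1)%4),(i,4+i)): cv2.line(b,tuple(map(int,q[a])),tuple(map(int,q[d])),col,1)
box(.015,.005,-.017,.017,(0,255,0));box(.013,.007,-.031,-.026,(255,255,0));box(.008,.003,-.051,-.031,(0,0,255));box(.006,.00175,-.055,-.055,(255,0,255))
cv2.imwrite('pics/w10b.png',b)
E
```

```text
(no output)
```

View pics/w10a.png

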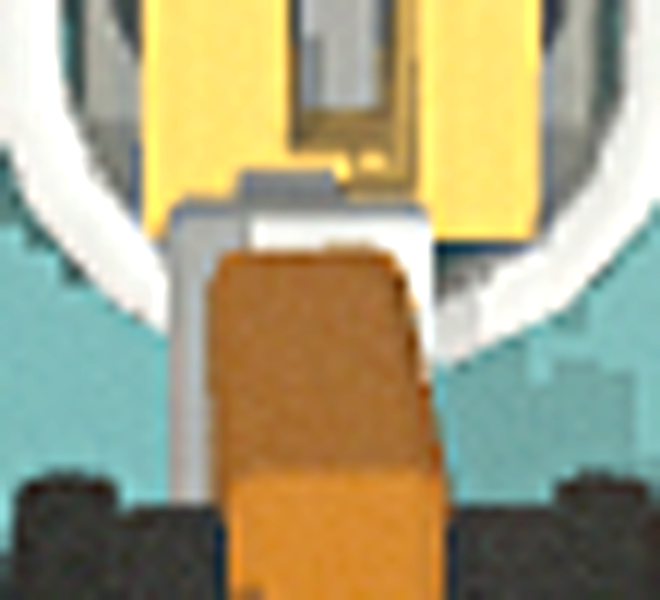

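View pics/w10b.png

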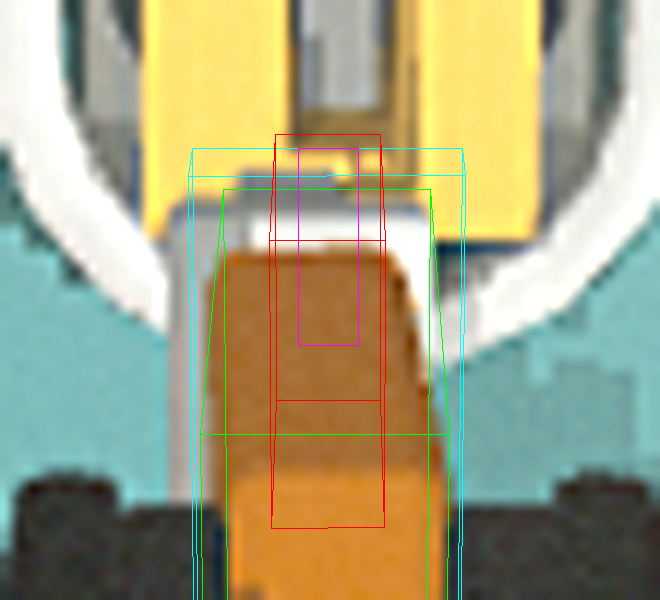

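```bash
cat > fitk.py <<'E'
from m import *
from scipy.spatial.transform import Rotation as Ro
def fit(c,p,R,obs):
    def K(q,x,y,z):
        M=Ro.from_rotvec(q[3:6]).as_matrix()
        return p+R@(np.array([-.019,0,0])+q[:3]+M@np.array([-z,x,y]))
    def res(q):
        P=[K(q,*k) for k,_,_ in obs];d=(proj(c,P)-np.array([o for _,o,_ in obs]))*np.array([w for _,_,w in obs])
        return np.r_[d.ravel()/0.4,q[:3]/[.002,.003,.001],q[3:]/[.05,.05,.05]]
    r=least_squares(res,np.zeros(6)+1e-6,x_scale=.01)
    q=r.x;tip=K(q,0,0,-.055);n=len(obs)*2
    print('q',q[:3]*1e3,np.degrees(q[3:]),'\nres px',r.fun[:n].reshape(-1,2)*.4)
    print('tip',tip,'tip in tool (mm)',(R.T@(tip-p))*1e3,'nominal [36 0 0]')
    return q,tip
E
python3 - <<'E'
from fitk import *
c=capture('wrist');st=read_state();p=st['position'];R=st['tcp_rot']
f=lambda u,v:(225+(u+.5)/12-.5,185+(v+.5)/12-.5)
o=[((.015,-.005,.017),f(227,472),(1,1)),((.015,.005,.017),f(443,468),(1,1)),
((.015,-.005,-.017),f(209,252),(1,1)),((.015,.005,-.017),f(405,252),(.6,1)),
((.013,-.007,-.026),f(172,210),(1,1)),((.013,.007,-.026),f(434,212),(1,1)),
((.008,-.003,-.049),f(240,172),(1,.7)),((.008,.003,-.049),f(338,172),(1,.7))]
q,tip=fit(c,p,R,o)
E
```

```text
q [ 5.8131 -4.0277 -0.3745] [ 0.5555  2.2419 -0.0679] 
res px [[-0.9452  0.3588]
 [ 0.969   0.5846]
 [-0.0603 -1.5432]
 [ 0.1782 -1.5924]
 [-0.3088  0.7269]
 [ 0.2061  0.4978]
 [-0.19    0.7012]
 [ 0.263   0.6865]]
tip [0.4999 0.0956 0.158 ] tip in tool (mm) [41.771  -4.0824 -2.5263] nominal [36 0 0]
```

```bash
python3 - <<'E'
from m import *
from scipy.spatial.transform import Rotation as Ro
c=capture('scene');im=c['pixels'][160:205,200:245,::-1];b=cv2.resize(im,None,fx=13,fy=13,interpolation=cv2.INTER_CUBIC)
b=cv2.convertScaleAbs(b,alpha=1.3,beta=10);cv2.imwrite('pics/s10a.png',b)
st=read_state();p=st['position'];R=st['tcp_rot']
g=lambda P:(np.array(proj(c,P))-[200-.5,160-.5])*13-.5
def draw(b,q):
    M=Ro.from_rotvec(q[3:6]).as_matrix()
    K=lambda x,y,z:p+R@(np.array([-.019,0,0])+q[:3]+M@np.array([-z,x,y]))
    def box(x0,y0,z0,z1,col):
        P=[K(sx*x0,sy*y0,z) for z in (z0,z1) for sx,sy in ((1,1),(1,-1),(-1,-1),(-1,1))];r=g(P).astype(int)
        for i in range(4):
            for a,d in ((i,(i+1)%4),(4+i,4+(i+1)%4),(i,4+i)): cv2.line(b,tuple(map(int,r[a])),tuple(map(int,r[d])),col,1)
    box(.015,.005,-.017,.017,(0,255,0));box(.013,.007,-.031,-.026,(255,255,0));box(.008,.003,-.051,-.031,(0,0,255));box(.006,.00175,-.055,-.055,(255,0,255))
b1=b.copy();draw(b1,np.zeros(6));b2=b.copy();draw(b2,np.array([.0058,-.004,-.0004,.01,.039,0]))
cv2.imwrite('pics/s10b.png',b1);cv2.imwrite('pics/s10c.png',b2)
E
```

```text
(no output)
```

View pics/s10a.png

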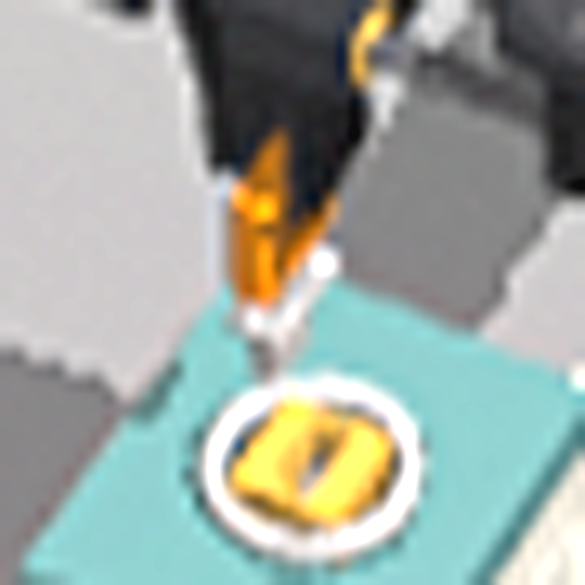

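View pics/s10b.png

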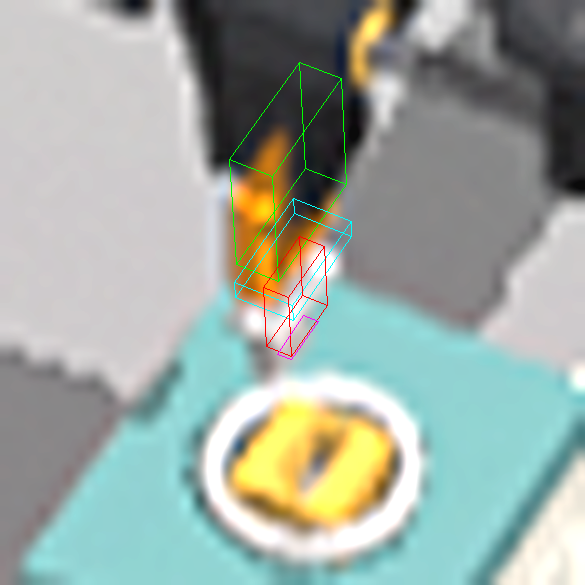

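View pics/s10c.png

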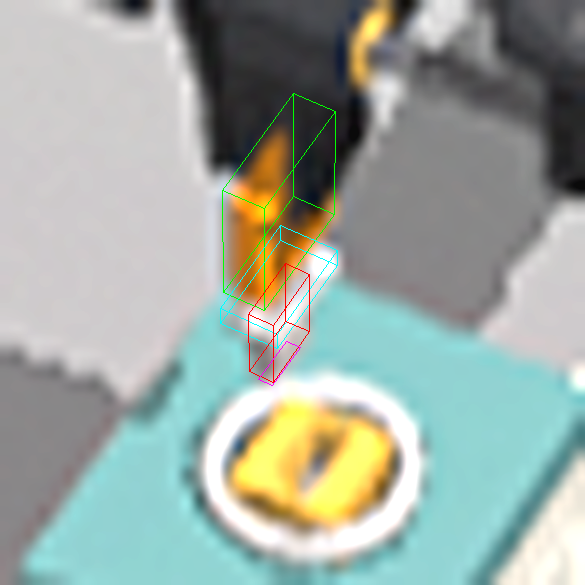

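play_rows(
  rows=[
    [[0.005, 0.003, 0.001, 0, -1.2, 0, 0], [0.01, 0.0052, 0.0019, 0, -2.2, 0, 0], [0.018, 0.0052, 0.0019, 0, -2.2, 0, 0], [0.026, 0.0052, 0.0019, 0, -2.2, 0, 0], [0.026, 0.0052, 0.0019, 0, -2.2, 0, 0], [0.026, 0.0052, 0.0019, 0, -2.2, 0, 0], [0.026, 0.0052, 0.0019, 0, -2.2, 0, 0]],
  ],
)

```text
time_s: 14.9
position: [0.5032, 0.1058, 0.1738]
tcp_rot: [[0.038, -0.153, 0.987], [0.006, 0.988, 0.153], [-0.999, -0.0, 0.039]]
force: [0.2, 0.1, -0.7]
opening: 0.101
```

```bash
cat > view.py <<'E'
from m import *
import sys,pickle
c=capture('wrist');s=capture('scene');st=read_state();p=st['position'];R=st['tcp_rot'];print(p,R,st['force'],st['opening']*.087,st['time_s'])
cv2.imwrite('pics/%s_w.png'%sys.argv[1],cv2.convertScaleAbs(cv2.resize(c['pixels'][185:235,220:285,::-1],None,fx=12,fy=12,interpolation=cv2.INTER_CUBIC),alpha=1.5,beta=10))
cv2.imwrite('pics/%s_s.png'%sys.argv[1],cv2.convertScaleAbs(cv2.resize(s['pixels'][160:205,195:250,::-1],None,fx=13,fy=13,interpolation=cv2.INTER_CUBIC),alpha=1.3,beta=10))
E
python3 view.py a1
```

```text
[0.5031 0.1058 0.1739] [[ 0.0386 -0.1532  0.9874]
 [ 0.0059  0.9882  0.1531]
 [-0.9992 -0.0001  0.039 ]] [ 1.411   1.1365 -0.9213] 0.009002429823390737 15.0
```

View pics/a1_w.png

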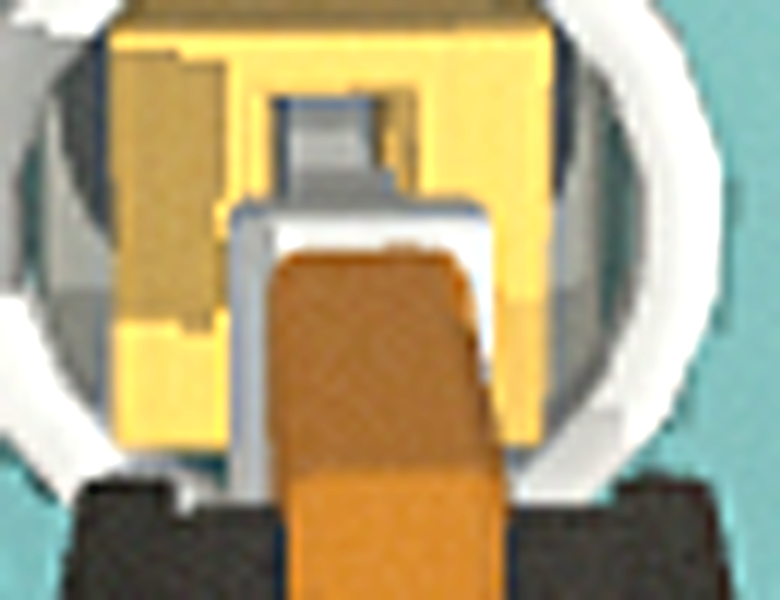

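View pics/a1_s.png

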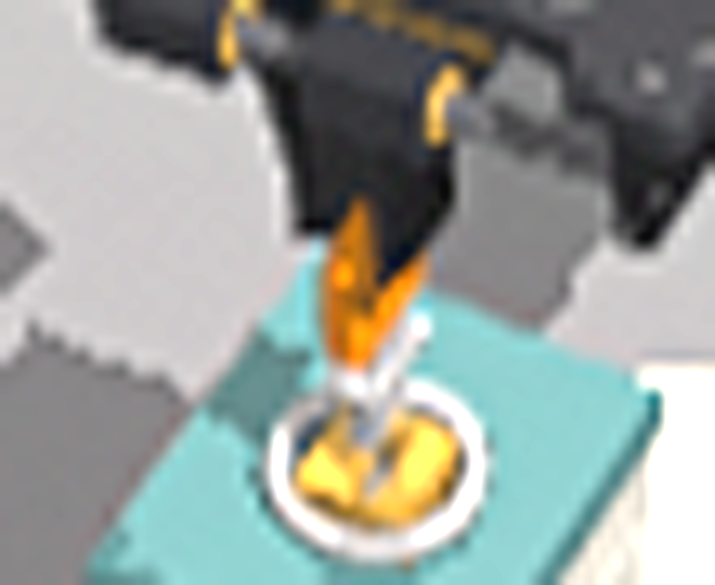

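```bash
python3 - <<'E'
from fitk import *
c=capture('wrist');st=read_state();p=st['position'];R=st['tcp_rot']
f=lambda u,v:(220+(u+.5)/12-.5,185+(v+.5)/12-.5)
o=[((.015,-.005,.017),f(287,472),(1,1)),((.015,.005,.017),f(505,468),(1,1)),
((.015,-.005,-.017),f(269,252),(1,1)),((.015,.005,-.017),f(467,252),(.6,1)),
((.013,-.007,-.026),f(232,210),(1,1)),((.013,.007,-.026),f(494,212),(1,1)),
((.008,-.003,-.049),f(282,180),(1,.4)),((.008,.003,-.049),f(390,180),(1,.4))]
q,tip=fit(c,p,R,o)
L=[atz(c,f(*k),.122)[:2] for k in [(108,30),(553,30),(545,447),(114,447)]]
m=np.mean(L,0);print('hub',m,np.linalg.norm(L[1]-L[0]),np.linalg.norm(L[2]-L[1]),[np.degrees(np.arctan2(*(L[i]-L[j])[::-1])) for i,j in [(1,0),(2,3),(0,3),(1,2)]])
d=np.array([*(m-tip[:2]),0]);print('move in tool',R.T@d*1e3)
kz=R@Ro.from_rotvec(q[3:]).as_matrix()@np.array([-1,0,0]);print('key up',kz)
E
```

```text
q [ 4.8605 -3.6485 -0.4724] [ 1.1966  2.6987 -0.544 ] 
res px [[-0.7157  0.1048]
 [ 1.1288  0.4918]
 [-0.3277 -1.4098]
 [-0.0438 -1.3137]
 [-0.7311  0.941 ]
 [-0.1338  0.907 ]
 [ 0.6041  0.3369]
 [ 0.2527  0.3587]]
tip [0.5023 0.1015 0.133 ] tip in tool (mm) [40.7971 -4.1434 -3.0672] nominal [36 0 0]
hub [0.5023 0.1011] 0.027365998315856267 0.02732302031463441 [np.float64(8.21115297675084), np.float64(7.9664733175626665), np.float64(98.49512759438713), np.float64(98.33372611739887)]
move in tool [-0.0014 -0.4002 -0.0385]
key up [0.0066 0.0103 0.9999]
```

play_rows(
  rows=[
    [[0.003, 0, 0, 0, 0, 0, 0], [0.006, 0, 0, 0, 0, 0, 0], [0.008, 0, 0, 0, 0, 0, 0], [0.01, 0, 0, 0, 0, 0, 0], [0.0115, 0, 0, 0, 0, 0, 0], [0.013, 0, 0, 0, 0, 0, 0], [0.0145, 0, 0, 0, 0, 0, 0], [0.016, 0, 0, 0, 0, 0, 0]],
  ],
)

```text
time_s: 15.85
position: [0.5034, 0.106, 0.1576]
tcp_rot: [[0.038, -0.153, 0.987], [0.006, 0.988, 0.153], [-0.999, 0.0, 0.038]]
force: [-0.1, 0.7, 0.0]
opening: 0.107
```

```bash
python3 view.py a2
```

```text
[0.5033 0.106  0.1575] [[ 0.0375 -0.1532  0.9875]
 [ 0.0059  0.9882  0.1531]
 [-0.9993  0.0001  0.038 ]] [-0.5783  1.4347  0.227 ] 0.009250306453587277 15.95
```

View pics/a2_w.png

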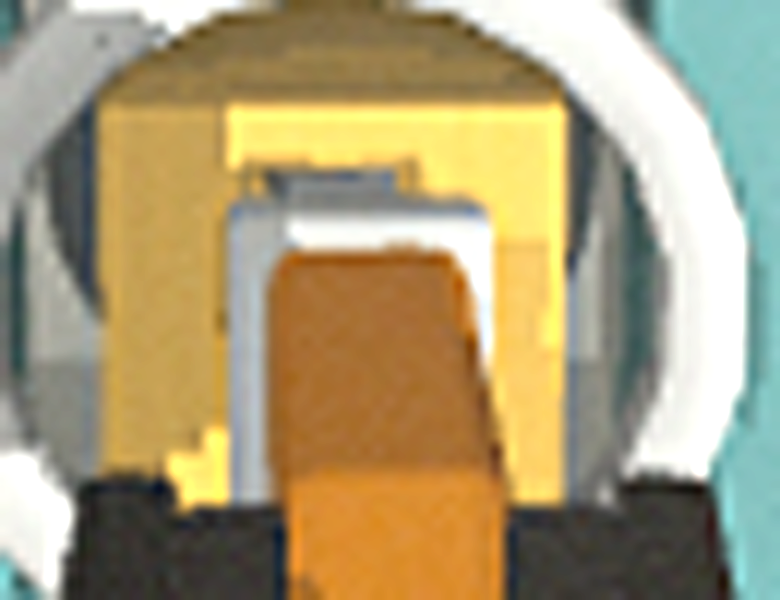

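View pics/a2_s.png

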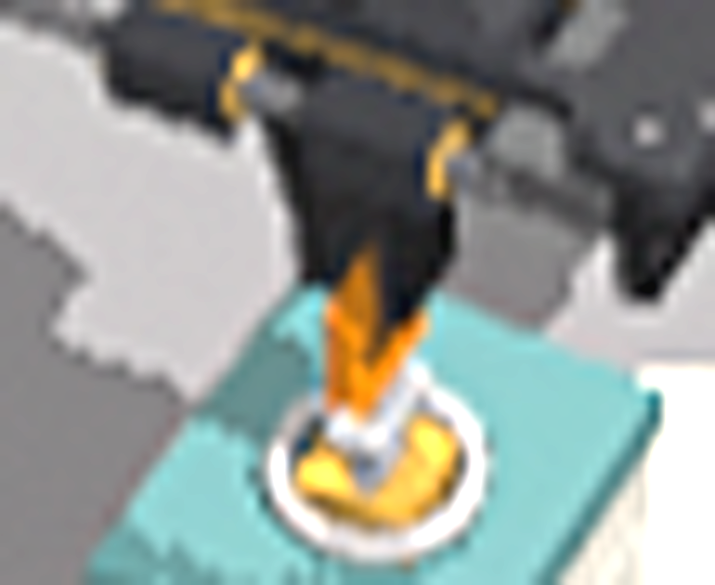

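play_rows(
  rows=[
    [[0.0015, 0, 0, 0, 0, 0, 0], [0.003, 0, 0, 0, 0, 0, 0], [0.0045, 0, 0, 0, 0, 0, 0], [0.006, 0, 0, 0, 0, 0, 0]],
  ],
)

```text
time_s: 16.35
position: [0.5043, 0.1061, 0.1523]
tcp_rot: [[0.04, -0.153, 0.987], [0.006, 0.988, 0.153], [-0.999, -0.0, 0.04]]
force: [-1.1, 0.5, 6.4]
opening: 0.102
```

```bash
python3 view.py a3
```

```text
[0.5041 0.1061 0.1522] [[ 0.0391 -0.1532  0.9874]
 [ 0.0059  0.9882  0.1531]
 [-0.9992 -0.0001  0.0396]] [-0.7989  0.401   4.6514] 0.009242877151889947 16.45
```

View pics/a3_w.png

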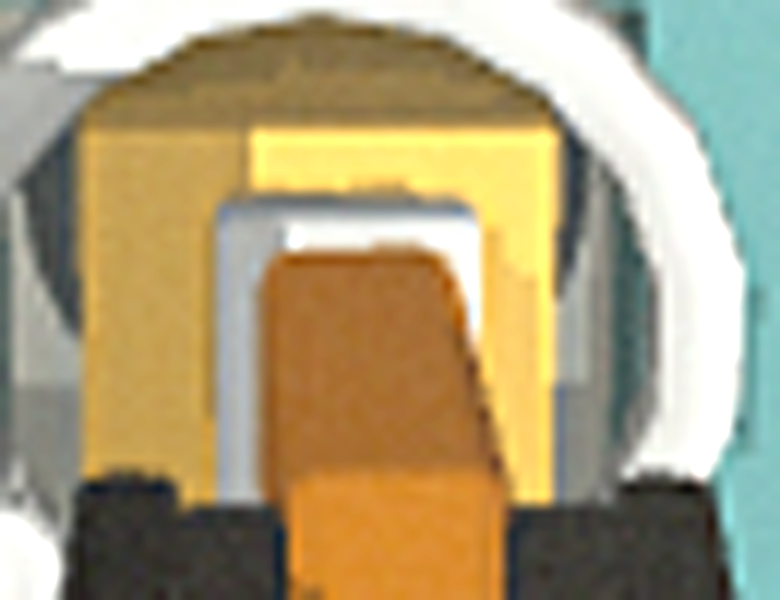

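```bash
python3 - <<'E'
from fitk import *
c=capture('wrist');st=read_state();p=st['position'];R=st['tcp_rot'];print(st['force'])
f=lambda u,v:(220+(u+.5)/12-.5,185+(v+.5)/12-.5)
g=lambda P:(np.array(proj(c,P))-[220-.5,185-.5])*12-.5
o=[((.015,-.005,.017),f(287,472),(1,1)),((.015,.005,.017),f(507,468),(1,1)),
((.015,-.005,-.017),f(260,252),(1,1)),((.015,.005,-.017),f(450,252),(.5,1)),
((.013,-.007,-.026),f(218,210),(1,1)),((.013,.007,-.026),f(480,210),(1,1))]
q,tip=fit(c,p,R,o)
kz=R@Ro.from_rotvec(q[3:]).as_matrix()@np.array([-1,0,0]);print('key up',kz)
L=[atz(c,f(*k),.122)[:2] for k in [(80,125),(557,125)]];print(np.linalg.norm(L[1]-L[0]))
d=(L[1]-L[0])/np.linalg.norm(L[1]-L[0]);n=np.array([d[1],-d[0]]);m=np.mean(L,0)+n*.0135;print('hub',m,np.degrees(np.arctan2(d[1],d[0])))
print('tip-hub in tool',R.T@np.array([*(tip[:2]-m),0])*1e3)
print(g([[m[0],m[1],z] for z in (.122,.13,.14,.15)]+[p+R@np.array([x,0,0]) for x in (-.019,.0,.036)]))
E
```

```text
[-0.9814  0.8095  4.3802]
q [ 4.5695 -3.5518 -0.5461] [ 0.5983  3.2202 -0.657 ] 
res px [[-0.8482  0.1681]
 [ 0.855   0.2955]
 [-0.2096 -1.2587]
 [ 0.3653 -1.3741]
 [-0.2713  1.1589]
 [ 0.3507  1.0086]]
tip [0.5027 0.1016 0.1116] tip in tool (mm) [40.479  -4.166  -3.6388] nominal [36 0 0]
key up [0.0147 0.0137 0.9998]
0.02685805375788144
hub [0.502  0.1014] 8.149116280569483
tip-hub in tool [0.0288 0.1284 0.7278]
[[317.5735 352.0599]
 [320.6573 399.4514]
 [324.8256 463.4737]
 [329.388  533.5035]
 [384.6888 617.8202]
 [385.5743 468.5785]
 [386.8785 249.148 ]]
```

play_rows(
  rows=[
    [[0.0, 0, -0.0008, 0, 0, 0, 0], [0.0015, 0, -0.0009, 0, 0, 0, 0], [0.003, 0, -0.0009, 0, 0, 0, 0], [0.0045, 0, -0.001, 0, 0, 0, 0], [0.006, 0, -0.001, 0, 0, 0, 0], [0.0075, 0, -0.0011, 0, 0, 0, 0], [0.009, 0, -0.0011, 0, 0, 0, 0]],
  ],
)

```text
time_s: 17.2
position: [0.5035, 0.1059, 0.1432]
tcp_rot: [[0.04, -0.153, 0.987], [0.006, 0.988, 0.153], [-0.999, -0.0, 0.04]]
force: [0.2, 0.5, 7.4]
opening: 0.105
```

```bash
python3 view.py a4
```

```text
[0.5034 0.1059 0.143 ] [[ 0.0392 -0.1532  0.9874]
 [ 0.0059  0.9882  0.1531]
 [-0.9992 -0.0001  0.0397]] [ 0.6234 -0.4334  4.6111] 0.009486933216564507 17.3
```

View pics/a4_w.png

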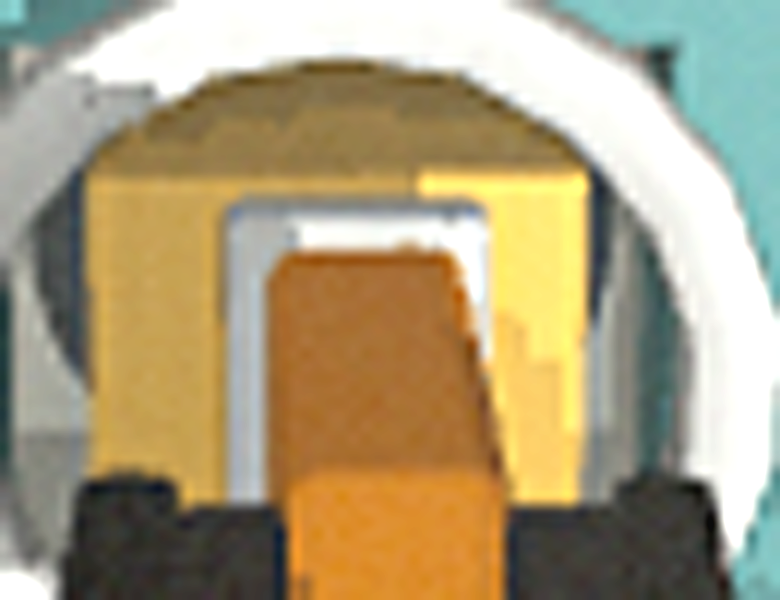

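View pics/a4_s.png

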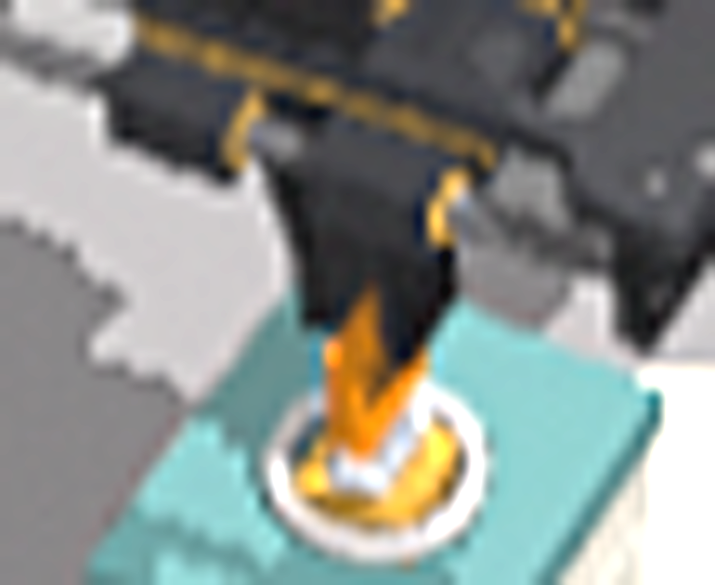

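play_rows(
  rows=[
    [[0.0015, 0, -0.0001, 0, 0, 0, 0], [0.003, 0, -0.0001, 0, 0, 0, 0], [0.0045, 0, -0.0002, 0, 0, 0, 0], [0.006, 0, -0.0002, 0, 0, 0, 0]],
  ],
)

```text
time_s: 17.7
position: [0.5049, 0.1061, 0.1403]
tcp_rot: [[0.043, -0.153, 0.987], [0.006, 0.988, 0.153], [-0.999, -0.001, 0.044]]
force: [-6.8, 1.7, 35.3]
opening: 0.104
```

```bash
python3 view.py a5
```

```text
[0.5049 0.1062 0.1405] [[ 0.0436 -0.1534  0.9872]
 [ 0.0061  0.9882  0.1533]
 [-0.999  -0.0006  0.0441]] [-5.0127  0.6866 26.4636] 0.00879902053651571 17.8
```

View pics/a5_w.png

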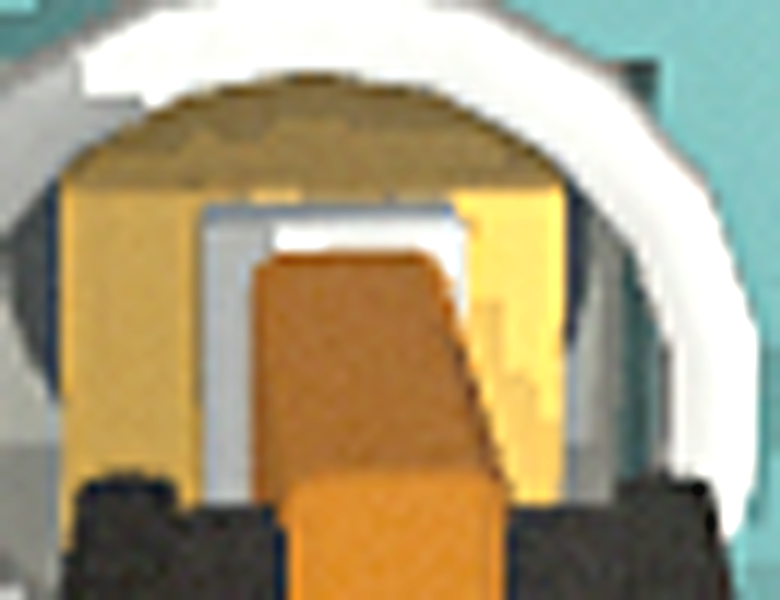

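View pics/a5_s.png

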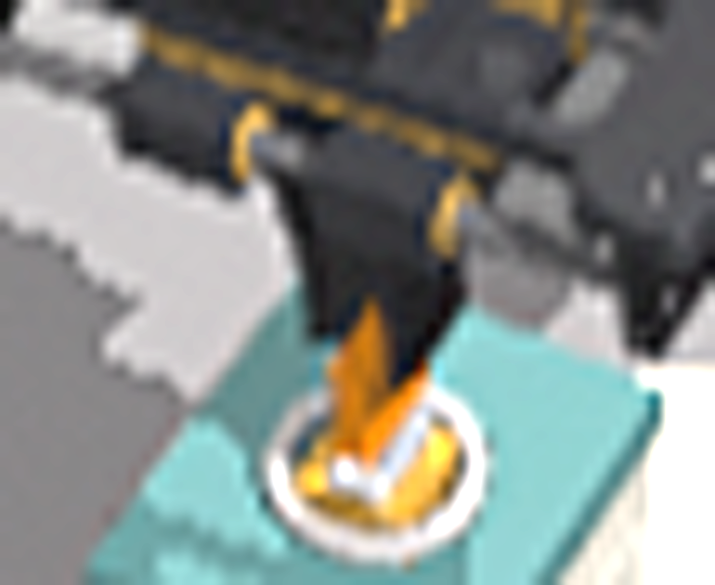

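```bash
cat > home.py <<'E'
from fitk import *
import sys
c=capture('wrist');st=read_state();p=st['position'];R=st['tcp_rot'];print(p,st['force'],st['moment'])
f=lambda u,v:(220+(u+.5)/12-.5,185+(v+.5)/12-.5)
g=lambda P:(np.array(proj(c,P))-[220-.5,185-.5])*12-.5
E
cat > home1.py <<'E'
from home import *
L=[atz(c,f(*k),.122)[:2] for k in [(62,188),(565,188)]]
d=(L[1]-L[0])/np.linalg.norm(L[1]-L[0]);n=np.array([d[1],-d[0]]);m=np.mean(L,0)+n*.0135;print('hub',m,np.degrees(np.arctan2(d[1],d[0])),np.linalg.norm(L[1]-L[0]))
for dz in (0,.001,.002,.003,.005):
    P=[[*(m-n*x+d*y),z+dz] for x,y,z in [(.013,-.007,.127),(.013,.007,.127),(.013,.007,.122),(.015,-.005,.136)]]
    print(dz,g(P).round(0).tolist())
E
python3 home1.py
```

```text
[0.5049 0.1061 0.1404] [-4.9675  0.9558 26.287 ] [0.133  0.6971 0.0084]
hub [0.5024 0.1013] 8.044626609016674 0.026910383837802795
0 [[183.0, 225.0], [450.0, 225.0], [445.0, 197.0], [221.0, 240.0]]
0.001 [[182.0, 231.0], [451.0, 230.0], [446.0, 202.0], [221.0, 246.0]]
0.002 [[182.0, 236.0], [452.0, 236.0], [447.0, 208.0], [222.0, 252.0]]
0.003 [[182.0, 242.0], [453.0, 242.0], [448.0, 213.0], [222.0, 259.0]]
0.005 [[182.0, 254.0], [456.0, 254.0], [450.0, 225.0], [222.0, 271.0]]
```

```bash
cat > home2.py <<'E'
from home import *
o=[((.015,-.005,.017),f(287,474),(1,1)),((.015,.005,.017),f(509,470),(1,1)),
((.015,-.005,-.017),f(252,252),(1,.3)),((.015,.005,-.017),f(437,252),(.5,.3)),
((.013,-.007,-.026),f(203,215),(1,1)),((.013,.007,-.026),f(465,215),(1,1))]
q,tip=fit(c,p,R,o)
kz=R@Ro.from_rotvec(q[3:]).as_matrix()@np.array([-1,0,0]);print('key up',kz)
# scene overlay of home key
s=capture('scene');M=R@Ro.from_rotvec(q[3:]).as_matrix()
b=cv2.convertScaleAbs(cv2.resize(s['pixels'][160:205,195:250,::-1],None,fx=13,fy=13,interpolation=cv2.INTER_CUBIC),alpha=1.3,beta=10)
gs=lambda P:(np.array(proj(s,P))-[195-.5,160-.5])*13-.5
yaw=np.radians(8.4);d=np.array([np.cos(yaw),np.sin(yaw)]);n=np.array([-d[1],d[0]]);m=np.array([.5022,.1012])
def box(x0,y0,z0,z1,col):
    P=[[*(m+n*sx*x0+d*sy*y0),z] for z in (z0,z1) for sx,sy in ((1,1),(1,-1),(-1,-1),(-1,1))];r=gs(P).astype(int)
    for i in range(4):
        for a,e in ((i,(i+1)%4),(4+i,4+(i+1)%4),(i,4+i)): cv2.line(b,tuple(map(int,r[a])),tuple(map(int,r[e])),col,1)
box(.0135,.0135,.115,.122,(255,0,0))
box(.013,.007,.122,.127,(0,0,0));box(.015,.005,.136,.17,(0,255,0))
cv2.imwrite('pics/home2.png',b)
E
python3 home2.py
```

```text
[0.5049 0.1061 0.1404] [-4.3371 -0.5074 26.9713] [ 0.1386  0.7285 -0.0531]
q [ 3.8984 -3.1385 -0.8475] [ 0.8133  4.2157 -0.3045] 
res px [[-0.776  -0.0192]
 [ 0.831   0.0513]
 [-0.4881 -0.5084]
 [ 0.4645 -0.5515]
 [-0.2056  0.2357]
 [ 0.4961  0.0495]]
tip [0.5023 0.1023 0.1005] tip in tool (mm) [39.7488 -3.4018 -4.8926] nominal [36 0 0]
key up [0.0282 0.0099 0.9996]
```

View pics/home2.png

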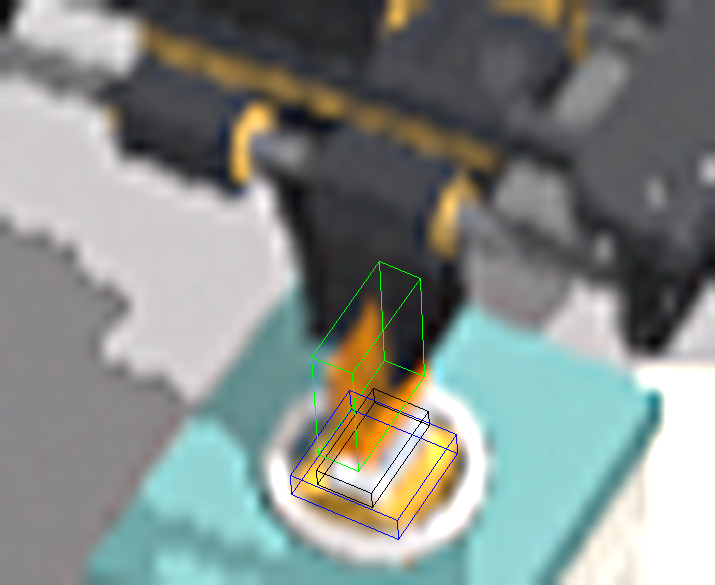

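play_rows(
  rows=[
    [[-0.001, 0, -0.0006, 0, 0, 0, 0], [-0.0017, 0, -0.0012, 0, 0, 0, 0], [-0.0017, 0, -0.0012, 0, 0, 0, 0], [-0.0017, 0, -0.0012, 0, 0, 0, 0], [-0.0017, 0, -0.0012, 0, 0, 0, 0]],
  ],
)

```text
time_s: 18.45
position: [0.5038, 0.1059, 0.1406]
tcp_rot: [[0.043, -0.153, 0.987], [0.006, 0.988, 0.153], [-0.999, -0.0, 0.044]]
force: [-2.2, 0.8, 14.7]
opening: 0.102
```

```bash
python3 view.py a6
```

```text
[0.5038 0.1059 0.1406] [[ 0.0435 -0.1531  0.9873]
 [ 0.0063  0.9882  0.153 ]
 [-0.999  -0.0005  0.044 ]] [-1.4018 -0.006  16.1173] 0.009411146512847024 18.55
```

View pics/a6_w.png

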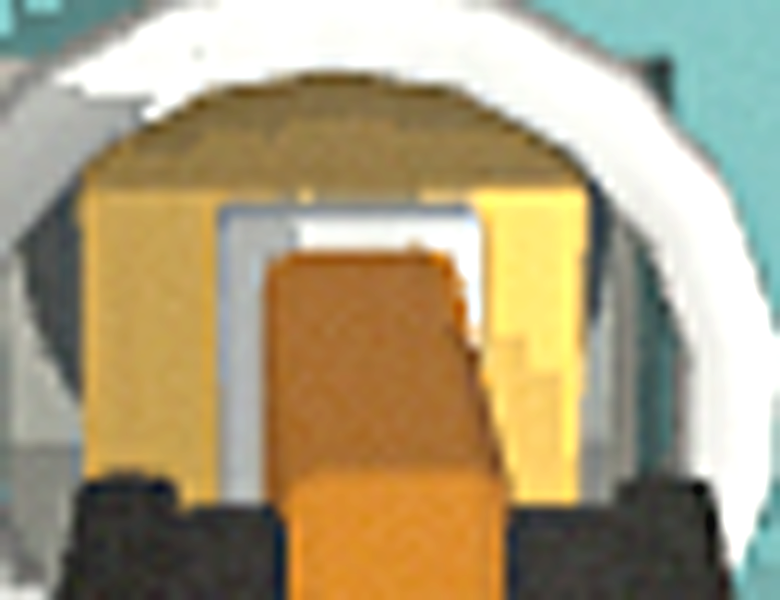

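```bash
python3 - <<'E'
from m import *
R=np.array([[.0386,-.1532,.9874],[.0059,.9882,.1531],[-.9992,-.0001,.039]])
v=np.array([.0015,.0046,0])
for th in list(range(0,49,8))+[56,64,72,80,88,96]:
    a=-np.radians(th);Z=np.array([[np.cos(a),-np.sin(a),0],[np.sin(a),np.cos(a),0],[0,0,1]])
    print(th,(R.T@(Z@v-v)*1e3).round(2),np.round(R.T@np.array([0,0,-th]),2))
E
```

```text
0 [0. 0. 0.] [0. 0. 0.]
8 [ 0.02 -0.35  0.58] [ 7.99  0.   -0.31]
16 [ 0.04 -0.77  1.1 ] [15.99  0.   -0.62]
24 [ 0.06 -1.26  1.57] [23.98  0.   -0.94]
32 [ 0.08 -1.81  1.95] [31.97  0.   -1.25]
40 [ 0.09 -2.42  2.26] [39.97  0.   -1.56]
48 [ 0.1  -3.05  2.48] [47.96  0.   -1.87]
56 [ 0.1  -3.72  2.61] [55.96  0.01 -2.18]
64 [ 0.1  -4.39  2.65] [63.95  0.01 -2.5 ]
72 [ 0.1  -5.06  2.59] [71.94  0.01 -2.81]
80 [ 0.1  -5.72  2.44] [79.94  0.01 -3.12]
88 [ 0.09 -6.35  2.2 ] [87.93  0.01 -3.43]
96 [ 0.07 -6.94  1.87] [95.92  0.01 -3.74]
```

play_rows(
  rows=[
    [[0, -0.0002, 0.0003, 4, 0, -0.15, 0], [0, -0.0003, 0.0006, 8, 0, -0.3, 0], [0, -0.0006, 0.0008, 12, 0, -0.45, 0], [0, -0.0008, 0.0011, 16, 0, -0.6, 0], [0, -0.001, 0.0013, 20, 0, -0.8, 0], [0.0001, -0.0013, 0.0016, 24, 0, -0.95, 0], [0.0001, -0.0015, 0.0018, 28, 0, -1.1, 0], [0.0001, -0.0018, 0.0019, 32, 0, -1.25, 0], [0.0001, -0.0021, 0.0021, 36, 0, -1.4, 0], [0.0001, -0.0024, 0.0023, 40, 0, -1.55, 0], [0.0001, -0.0027, 0.0024, 44, 0, -1.7, 0], [0.0001, -0.003, 0.0025, 48, 0, -1.85, 0]],
  ],
)

```text
time_s: 19.75
position: [0.506, 0.1034, 0.1406]
tcp_rot: [[0.034, 0.634, 0.772], [-0.024, 0.773, -0.634], [-0.999, 0.003, 0.041]]
force: [-1.2, 1.2, 17.3]
opening: 0.108
```

```bash
python3 view.py a7; python3 - <<'E'
from m import *
st=read_state();print(st['moment'],st['joint_positions'])
snap('wrist','w20')
E
```

```text
[0.506  0.1034 0.1406] [[ 0.0337  0.633   0.7734]
 [-0.0242  0.7741 -0.6325]
 [-0.9991  0.0026  0.0414]] [-3.6503  0.9452 16.5071] 0.00930613047860127 19.85
[0.0753 0.3974 0.0142] [  0.0446  25.9157 102.1615  -1.8124  50.0063  40.4615]
```

View pics/a7_w.png

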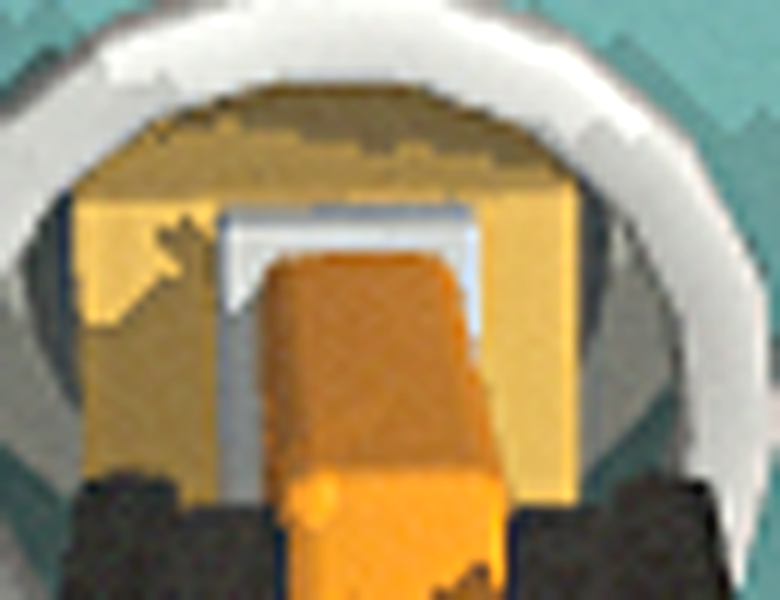

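View pics/a7_s.png

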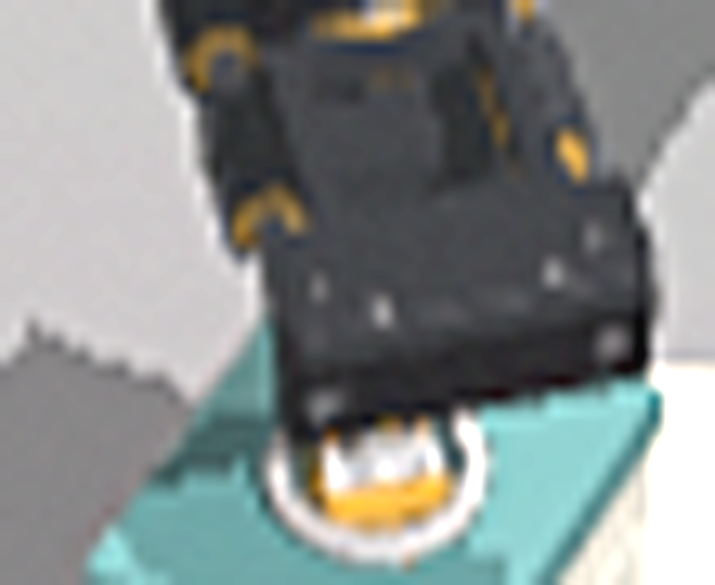

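play_rows(
  rows=[
    [[0, -0.0002, 0.0003, 4, 0, -0.15, 0], [0, -0.0003, 0.0006, 8, 0, -0.3, 0], [0, -0.0006, 0.0008, 12, 0, -0.45, 0], [0, -0.0008, 0.0011, 16, 0, -0.6, 0], [0, -0.001, 0.0013, 20, 0, -0.8, 0], [0.0001, -0.0013, 0.0016, 24, 0, -0.95, 0], [0.0001, -0.0015, 0.0018, 28, 0, -1.1, 0], [0.0001, -0.0018, 0.0019, 32, 0, -1.25, 0], [0.0001, -0.0021, 0.0021, 36, 0, -1.4, 0], [0.0001, -0.0024, 0.0023, 40, 0, -1.55, 0], [0.0001, -0.0027, 0.0024, 44, 0, -1.7, 0], [0.0001, -0.003, 0.0025, 48.5, 0, -1.85, 0]],
  ],
)

```text
time_s: 21.1
position: [0.5061, 0.0999, 0.1407]
tcp_rot: [[0.006, 0.999, 0.036], [-0.037, 0.036, -0.999], [-0.999, 0.004, 0.038]]
force: [-3.3, 2.3, 16.9]
opening: 0.104
```

```bash
for i in 1 2 3; do python3 view.py a8;done; python3 - <<'E'
from m import *
st=read_state();print(st['moment'],st['joint_positions'])
snap('wrist','w21');snap('scene','s21');snap('top','t21')
E
```

```text
[0.506  0.0998 0.1406] [[ 0.0055  0.9993  0.0377]
 [-0.0374  0.0379 -0.9986]
 [-0.9993  0.0041  0.0376]] [-2.162   2.3313 17.7843] 0.00901115737073046 21.2
[0.506  0.0998 0.1406] [[ 0.0056  0.9992  0.039 ]
 [-0.0374  0.0392 -0.9985]
 [-0.9993  0.0041  0.0376]] [-1.8721  2.2204 15.729 ] 0.008838016307884132 21.3
[0.506  0.0998 0.1406] [[ 0.0057  0.9992  0.039 ]
 [-0.0374  0.0392 -0.9985]
 [-0.9993  0.0042  0.0376]] [-2.4494  2.8517 16.5875] 0.009068321720730443 21.4
[0.3909 0.4931 0.0446] [  0.1414  26.5213 100.8793  -2.713   52.3117  89.5533]
```

View pics/a8_w.png

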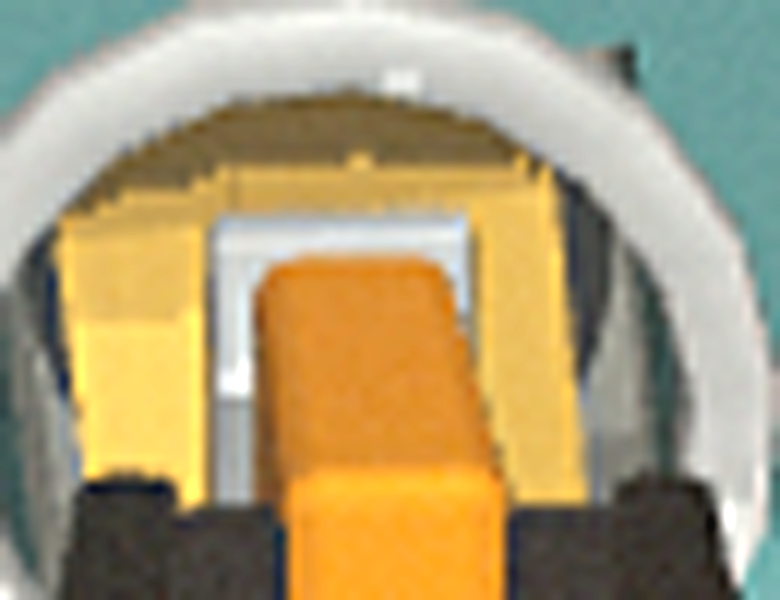

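View pics/w21.png

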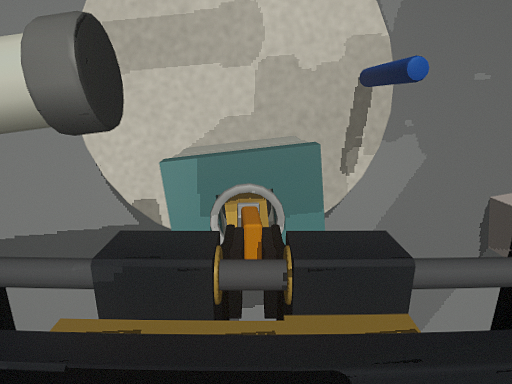

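View pics/s21.png

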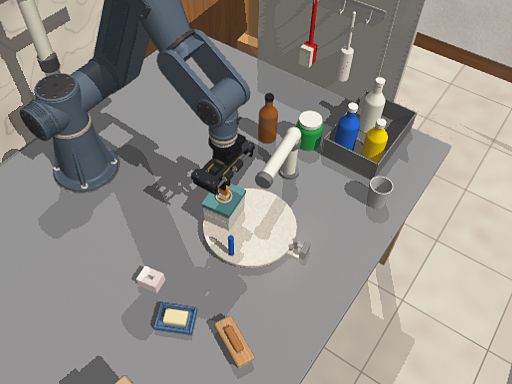

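```bash
python3 - <<'E'
from home import *
an=lambda a,b,z:np.degrees(np.arctan2(*(atz(c,b,z)-atz(c,a,z))[[1,0]]))
print('hub edge',an(f(55,225),f(545,170),.122),an(f(85,470),f(60,240),.122),an(f(585,480),f(548,180),.122))
print('lid', an((161,158.5),(320,143),.115), an((324,225),(320,143),.115))
L=[atz(c,f(*k),.122)[:2] for k in [(57,225),(548,168)]];d=L[1]-L[0];print(np.linalg.norm(d));d/=np.linalg.norm(d);print('hub',np.mean(L,0)+np.array([d[1],-d[0]])*.0135)
print('tool yaw',np.degrees(np.arctan2(R[1,2],R[0,2])))
o=[((.015,-.005,.017),f(287,472),(1,1)),((.015,.005,.017),f(505,468),(1,1)),
((.015,-.005,-.017),f(255,258),(1,.3)),((.015,.005,-.017),f(447,258),(.5,.3)),
((.013,-.007,-.026),f(213,220),(1,1)),((.013,.007,-.026),f(468,220),(1,1))]
q,tip=fit(c,p,R,o);print(R@Ro.from_rotvec(q[3:]).as_matrix()@np.array([-1,0,0]))
E
```

```text
[0.506  0.0998 0.1406] [-2.7221  2.408  16.5997] [0.3554 0.4839 0.0184]
hub edge -81.72035994699274 6.871050678976068 9.549332214407736
lid -82.51357736584787 8.056173268715316
0.026485100618365297
hub [0.503  0.1013]
tool yaw -87.76614996472567
q [ 4.8205 -1.6273 -0.0773] [ 0.837   3.7498 -0.7203] 
res px [[-0.9052 -0.0512]
 [ 0.9263  0.0999]
 [-0.315  -0.5646]
 [ 0.2169 -0.5907]
 [-0.4849  0.2145]
 [ 0.6899  0.1028]]
tip [0.5038 0.1019 0.0998] tip in tool (mm) [40.6984 -2.2919 -3.6791] nominal [36 0 0]
[ 0.009  -0.0276  0.9996]
```

```bash
python3 - <<'E'
from home import *
m=np.array([.503,.1013]);m2=np.array([.5034,.1016])
kz=np.array([.009,-.0276,.9996]);
ya=np.radians(-87.8);d=np.array([np.cos(ya),np.sin(ya),0]);n=np.array([-d[1],d[0],0])
b=cv2.convertScaleAbs(cv2.resize(c['pixels'][185:235,220:285,::-1],None,fx=12,fy=12,interpolation=cv2.INTER_CUBIC),alpha=1.5,beta=10)
for dz,col in ((0,(0,0,255)),(.002,(255,0,0))):
    base=np.array([*m2,.122+dz])
    for h in (0,.005):
        q=g([base+kz*h+n*x+d*y for x,y in ((-.013,-.007),(.013,-.007),(.013,.007),(-.013,.007))]).astype(int)
        cv2.polylines(b,[q.reshape(-1,1,2)],True,col,1)
    print(dz,q.tolist())
cv2.imwrite('pics/a9.png',b)
s=capture('scene')
b=cv2.convertScaleAbs(cv2.resize(s['pixels'][170:205,205:245,::-1],None,fx=16,fy=16,interpolation=cv2.INTER_CUBIC),alpha=1.2,beta=5)
gs=lambda P:(np.array(proj(s,P))-[205-.5,170-.5])*16-.5
b0=b.copy()
for dz,col in ((0,(0,0,255)),(.002,(255,0,0))):
    base=np.array([*m,.122+dz])
    for h in (0,.005):
        q=gs([base+kz*h+n*x+d*y for x,y in ((-.013,-.007),(.013,-.007),(.013,.007),(-.013,.007))]).astype(int)
        cv2.polylines(b,[q.reshape(-1,1,2)],True,col,1)
yh=np.radians(-81.7);e=np.array([np.cos(yh),np.sin(yh),0]);k=np.array([-e[1],e[0],0])
q=gs([np.array([*m,.122])+k*x*.0135+e*y*.0135 for x,y in ((-1,-1),(1,-1),(1,1),(-1,1))]).astype(int);cv2.polylines(b,[q.reshape(-1,1,2)],True,(0,255,0),1)
cv2.imwrite('pics/s9.png',b)
E
```

```text
[0.506  0.0998 0.1406] [-2.8382  1.773  16.3062] [0.3824 0.5042 0.0613]
0 [[202, 684], [196, 224], [463, 221], [461, 680]]
0.002 [[202, 699], [195, 236], [465, 233], [462, 695]]
```

View pics/a9.png

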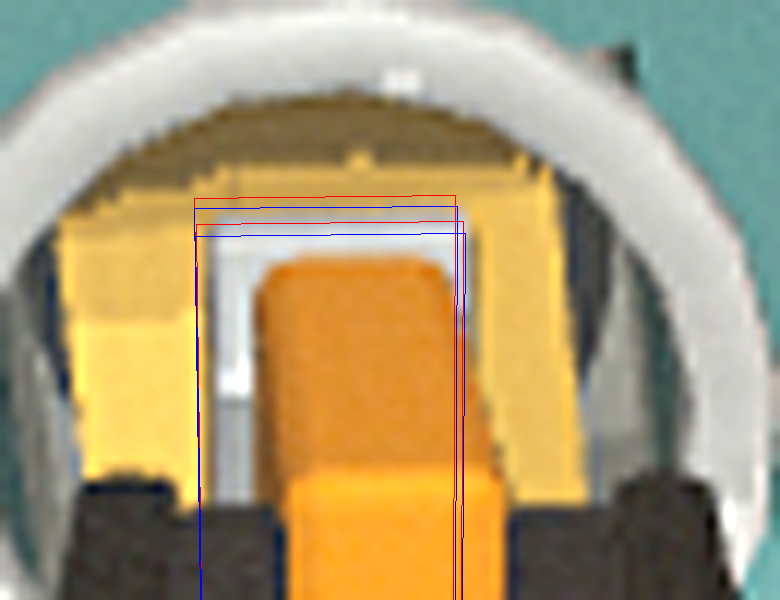

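View pics/s9.png

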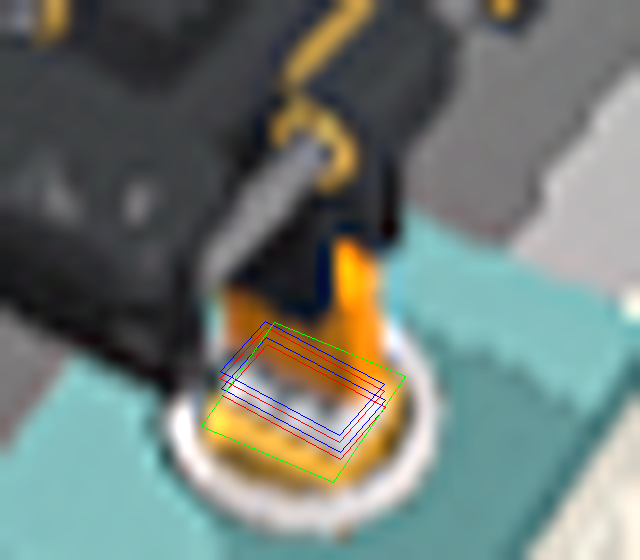

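```bash
python3 - <<'E'
from m import *
print(hand_in());st=read_state();print(st['position'],st['force'],st['opening']*.087)
E
```

```text
the job is handed in; nothing more can be done
None
the job is handed in; nothing more can be done
```

The turntable is in its click stop, and the key is in the lock, turned a quarter and held there in the grip. I handed the job in at about 22 s of robot time; it reports no verdict.

**Turntable:** I caged the blue post between the fingers and swung the disc anticlockwise into the stop. After I let go, the roller sat in its notch. With the key turned, the lid edges read 7.5 to 8.1°, against my estimate of 8 to 9° for the stop.

**Key insertion:** After the lift, the key hung about 5 mm low, 4 mm sideways and tilted about 2° in the grip. I corrected for that using the wrist and scene cameras. I pressed it past the pins at 5 to 7 N until it met a solid stop that rose to 35 N, then eased off to about 16 N.

**Turn:** I turned the key 96.6° clockwise about the hub. The wrist picture puts the hub at about 90° (1.57 rad), with the key tip within about 1 mm of centre and the key tilted about 1.7°. The fingers were stopped on the key at about 9 mm opening and the downward press was 16 to 17 N.

**Depth, less certain:** The camera fit put the tip about 22 mm down, but only to within 1 to 2 mm; fully home is 24 mm and the limit is 21.5 mm. I took it as fully home for these reasons:
- **Solid stop:** the tool height stayed the same at 35 N, at 16 N and through the whole turn.
- **Pins:** they were first felt about 12 to 13 mm above that height, where 13 mm is expected.
- **Scene picture:** before the turn the shoulder sat on the hub face to within about 1 mm. The views after the turn could not settle it.

I did not touch the bottle, dish, jar or brush, and they appear where they were in the last scene picture.

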